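# Rotate the cheese ripening lane: fetch the ripe one, load a fresh one

## Robot

A 6-joint arm with a two-finger parallel gripper is mounted at the origin on the work surface. World frame = base frame: x ahead of the robot, y to its left, z up, the work surface at z = 0. Lengths are in m, angles in rad, forces in N, time in s.
With the tool pointing down it reaches from about 0.375 to 0.9 m from the base axis. Payload 3.1 kg.
Tool frame: the origin (TCP) lies on the centre line of the jaws, within the pads' length; the fingertips stand 22 mm ahead of it and the grasp point (between the pads) lies 3 mm ahead of it; z points along the fingers, x is the direction in which the jaws open and shut, and the axes are right-handed (so a half turn about z gives the same grasp; the last joint's range is limited). The gripper opens to 87 mm and grips with 3 to 60 N. Pads are 19 mm wide; open, the fingers measure 117 mm over their backs; the gripper's body (75 mm by 190 mm) begins 51 mm behind the grasp point.
Start: joints at [1.095, 0.527, 1.433, -0, 1.181, -0.178], TCP at [0.183, 0.598, 0.245] pointing down, gripper open.
Joint ranges: [-3.08, 3.08], [-0.75, 2.2], [0.22, 2.44], [-1.43, 4.57], [0, 2.65], [-2.85, 2.85]. Speed limits (rad/s): [2.79, 2.79, 3.14, 3.14, 3.14, 3.14].

## Interface

Orientations are given as a rotation vector (axis times angle).
In Python, from cell import env gives the robot as it stands.
- The arm moves only by the tool drive_tool, never from a script. Its argument "plan" is a list of rows, each an object with "gripper": the opening, from 0 (shut) to 1 (fully open); "translation": the shift along the tool's x, y, z each as a share of 0.75 m, from -1 to 1, a list of three; "rot": the turn, a rotation vector about the tool's x, y, z each as a share of 180 degrees, from -1 to 1, a list of three. In form: [{"gripper": gripper, "translation": [tx, ty, tz], "rot": [rx, ry, rz]}, ...]. A call has 1 to 20 rows; each row is the pose to reach, as a shift and turn from the pose measured when the call began, along the tool's axes at that moment, turning the shorter way round; what a row does not reach only later rows make up. A row lasts 1/10 s, in which the tool goes at most 50 mm and 8.59 degrees, less where a joint would pass 70% of its speed; a pose out of reach is approached as far as the arm can. A call with a number of a shift or a turn outside -1 to 1 is refused whole. A call with a gripper value outside its range is refused whole. The fingers move at their own pace and stop on an object; "force" is the grip in N (left out, the last holds). Time passes only in rows, so rows that repeat a pose let the fingers close. It gives the time, the measured TCP pose, the force and the opening at its end, in the units of the state.
- env.get_obs(): the state, without advancing time (a new reading comes with each control period).
- env.capture(name): name is "scene" or "top"; returns the picture (400x640x3 uint8, blue, green, red); there is no depth.
- env.calibration(name): a dict with "fovy" (degrees; the focal length in pixels is half the picture's height over the tangent of half this angle, whatever the lens; pixels are square), "cx", "cy" (the principal point, pixels), "rvec" (rotation vector, rad) and "tvec" (3), from world to camera coordinates, as OpenCV has them. Camera axes: x right, y down, z forward; pixel columns grow to the right and rows downward; lengths in m; the calibration is good to about 2 mm. A picture is of the moment at which its call begins. calibration takes no time and is no camera call.
- env.hand_in(): hands the job in, once; it reports no verdict.
Trained networks look in the newest picture that a camera, given by its name, has taken for a name from the list of things; names that differ only in an ending like _2 or _b are one class to them, and where a whole thing is asked for, a point or a joint stands for the part that bears it (a point fixed in the world has none). Each returns a list of dicts, best first, with "confidence" (0 to 1); they miss things now and then, are a little off and sometimes report something else, mostly with a low value. They report only what shows in the picture. A call takes as long as a camera call. They do not tell look-alikes from the thing itself.
- env.outline_of(target, camera): "pixels" (400x640 bool, what is visible of it) and "uv" ([column, row] in pixels, amid what is visible of it).
The state is a dict: "time_s": time; "joints": joint angles; "qvel": joint speeds; "tau": joint torques, N m; "tcp_pos": TCP position; "tool_rot": TCP orientation; "ft_force": force on the tool from outside, world axes, zero at the start; "wrist_torque": the same for the moment, N m; "grip_width": finger opening in m.
Only numpy, scipy, OpenCV 4.12 (cv2) and the standard library are available. Lean on these libraries where they do the work, as an engineer would, in place of code of your own. Each camera call takes 0.05 s, during which the arm holds its last target. There are 200 camera calls.

## Task

The small flat cheese at the back of the wire-railed lane is ripe: first move the two tall cheeses that stand before it onto the wooden board, then set the ripe one upright on the middle of the scale's pan. Next put the fresh round cheese from the white mat at the back of the lane, where the ripe one stood, and only then return each tall cheese to the very place in the lane where it stood before, upright. Do not knock any cheese over, and leave the brush, the jar and the bowl where they are.

Things in the scene. Friction and masses are not known exactly. Their poses are not given: they have to be found in the camera images.
- block: tall square cream cheese, 58 x 58 mm, 90 mm high, edges rounded 6 mm, about 0.3 kg. Origin: centre of its underside, z up; x and y square to its side faces. At the start it stands in the lane, in either the front or the middle place, its faces parallel to the rails within about 3 degrees.
- drum: tall round cream cheese, an upright cylinder 60 mm in diameter, 90 mm high, about 0.3 kg. Origin: centre of its underside, z up. At the start it stands in the lane, in the front or the middle place, whichever the block has not.
- ripe: the ripe cheese: low round cheese with a slightly darker rind, an upright cylinder 58 mm in diameter and 44 mm high, about 0.13 kg. Origin: centre of its underside, z up. At the start it stands in the back place of the lane.
- fresh: the fresh cheese: low round pale cheese, an upright cylinder 64 mm in diameter and 54 mm high, about 0.2 kg. Origin: centre of its underside, z up. At the start it stands alone on a white plastic mat 130 x 110 mm, 4 mm thick.
- lane: fixed steel tray 280 mm long (its x, front at the robot's side to back) and 90 wide, rod rails along both long sides, ends open. Floor 4 mm thick; rail tops 40 mm above the table, 76 mm clear between rails. Origin: centre of underside. Places on the centre line: front x=-74, middle 0, back +74 mm. Grip tall cheeses across the lane above the rails, low ones along it, between the rails.
- board: the wooden board, the side area for the tall cheeses: fixed, 220 mm (its x) by 120 mm (its y), 18 mm thick, flat and empty at the start. Origin: centre of its underside. It has room for both tall cheeses one behind the other along its x, for example at x = -55 and +55 mm.
- scale: fixed bench scale: square steel pan 120 x 120 mm, its top 36 mm above the table and rigid, on a white housing whose display strip sticks out 47 mm beyond the pan towards the robot (-x). Origin: on the table, under the centre of the pan.
- brush: bystander: a hand brush lying on the far side of the table. Origin: centre of its underside. Not to be disturbed.
- jar: bystander: lidded glass jar, 64 mm in diameter, 90 mm high, to the left of the work. Origin: centre of its underside. Not to be disturbed.
- bowl: bystander: steel bowl, 110 mm in diameter, 45 mm high, to the right of the work. Origin: centre of its underside. Not to be disturbed.
There are look-alikes about, which are no part of the job. What is shaped like the fresh but red is not meant.

How it is judged:
On the way, in this order (a step that is already met when the one before it is completed fails the run):
1. both tall cheeses stand upright on the wooden board, released (x of block in the frame of board between -0.1 and 0.1 m and y of block in the frame of board between -0.055 and 0.055 m and z of block in the frame of board between 0.012 and 0.024 m and angle between each of block, drum's own z axis and vertical below 0.12 rad and x of drum in the frame of board between -0.1 and 0.1 m and y of drum in the frame of board between -0.055 and 0.055 m and z of drum in the frame of board between 0.012 and 0.024 m and contact force between each of block, drum and the fingers below 0.1 N and linear speed of each of block, drum below 0.03 m/s), for 0.2 s.
2. the ripe cheese stands on the middle of the scale's pan, released, the tall ones still on the board (x of block in the frame of board between -0.1 and 0.1 m and y of block in the frame of board between -0.055 and 0.055 m and z of block in the frame of board between 0.012 and 0.024 m and angle between each of block, drum, ripe's own z axis and vertical below 0.12 rad and x of drum in the frame of board between -0.1 and 0.1 m and y of drum in the frame of board between -0.055 and 0.055 m and z of drum in the frame of board between 0.012 and 0.024 m and horizontal distance between ripe and scale below 0.015 m and z of ripe in the frame of scale between 0.03 and 0.042 m and contact force between ripe and the fingers below 0.1 N and linear speed of ripe below 0.03 m/s), for 0.2 s.
3. the fresh cheese stands in the back place of the lane, released, the tall ones still on the board and the ripe one on the scale (x of block in the frame of board between -0.1 and 0.1 m and y of block in the frame of board between -0.055 and 0.055 m and z of block in the frame of board between 0.012 and 0.024 m and angle between each of block, drum, ripe, fresh's own z axis and vertical below 0.12 rad and x of drum in the frame of board between -0.1 and 0.1 m and y of drum in the frame of board between -0.055 and 0.055 m and z of drum in the frame of board between 0.012 and 0.024 m and horizontal distance between ripe and scale below 0.015 m and z of ripe in the frame of scale between 0.03 and 0.042 m and x of fresh in the frame of lane between 0.059 and 0.089 m and y of fresh in the frame of lane between -0.012 and 0.012 m and z of fresh in the frame of lane between -0.002 and 0.01 m and contact force between fresh and the fingers below 0.1 N and linear speed of fresh below 0.03 m/s), for 0.2 s.
At the end, for the whole second after the job is handed in: All released, at rest and upright: ripe cheese within 15 mm of the centre of the scale's pan; fresh cheese on the lane's floor within 15 mm along and 12 mm across of the back place; block and drum each within 15 mm of where it stood at the start (horizontal distance between ripe and scale below 0.015 m and z of ripe in the frame of scale between 0.03 and 0.042 m and angle between each of ripe, fresh, block, drum's own z axis and vertical below 0.12 rad and x of fresh in the frame of lane between 0.059 and 0.089 m and y of fresh in the frame of lane between -0.012 and 0.012 m and z of fresh in the frame of lane between -0.002 and 0.01 m and distance of each of block, drum from where it was at the start of the episode below 0.015 m and contact force between each of block, drum, ripe, fresh and the fingers below 0.1 N and linear speed of each of block, drum, ripe, fresh below 0.03 m/s); the robot touches nothing.
It fails at once if a cheese is knocked over (tilted more than 0.6 rad) (angle between any of block, drum, ripe, fresh's own z axis and vertical above 0.6 rad).
It fails at once if the brush, the jar or the bowl is displaced by more than 25 mm (distance of any of brush, jar, bowl from where it was at the start of the episode above 0.025 m).
It also fails if it takes over 134 s, if anything falls off the work surface, if the arm or the gripper's body presses on something with over 40 N, if the wrist force passes 120 N, or if a joint passes its speed limit or range.

## Working session

There is one attempt and no reset: what is moved stays moved. The work goes in short steps, Python scripts to look and compute and a tool call to move; the robot and the scene stay as the last step left them, time stands still between calls to the robot, and variables do not carry over. Pictures are saved under pics/ and viewed, about 12 in all and at most 16, crops included, and the job is handed in when it is done.

Besides the shell and the picture viewer there is one more tool, called after "Emit:" by a JSON object that holds its "op" and its "data", one argument or row to a line. drive_tool: Moves the arm, as the interface text tells. Its arguments: {"type":"object","properties":{"plan":{"type":"array"},"force":{"type":"number"}},"required":["plan"]}

```bash
ls; mkdir -p pics
python3 - <<'E'
from cell import env
import cv2,numpy as np
for c in("scene","top"):
    im=env.capture(c); cv2.imwrite(f"pics/{c}0.png",im)
    k=env.calibration(c); print(c,k)
    for t in["block","drum","ripe","fresh","lane","board","scale"]:
        for r in env.outline_of(t,c)[:3]:
            print(t,round(r["confidence"],2),np.round(r["uv"],1),r["pixels"].sum())
print(env.get_obs())
E
```

```text
pics
scene {'fovy': 56.76180730708651, 'cx': 320.97359813636626, 'cy': 203.38777224375568, 'rvec': array([ 1.39864032,  2.12067981, -0.910907  ]), 'tvec': array([ 0.22285089, -0.33020648,  1.43735444])}
block 0.9 [313.2 162.4] 459
drum 0.93 [300.1 178.1] 646
drum 0.6 [499.5 261.1] 1116
ripe 0.75 [288.7 206. ] 407
fresh 0.97 [247.1 177.4] 504
fresh 0.89 [256.9 149.1] 407
fresh 0.88 [226.1 210.2] 606
lane 0.78 [295.4 210.6] 1160
lane 0.16 [310.2 163.1] 519
board 0.63 [407.6 223.7] 2719
scale 0.59 [355.7 209.2] 2066
top {'fovy': 48.98036769301111, 'cx': 315.84390817732896, 'cy': 204.99829264097505, 'rvec': array([ 2.1784226 , -2.11663786,  0.16930068]), 'tvec': array([-0.04681658,  0.59881491,  1.24353242])}
block 0.84 [340.1 258.9] 495
drum 0.9 [336.5 229.5] 361
ripe 0.59 [333.5 203.7] 287
fresh 0.85 [386.6 180.4] 407
fresh 0.77 [386.4 225.3] 420
fresh 0.69 [416.  182.4] 447
lane 0.73 [326.7 238.9] 1614
board 0.89 [221.8 233.4] 3062
scale 0.92 [275.9 230.8] 2336
{'time_s': 0.8, 'joints': array([ 1.09554433e+00,  5.27475904e-01,  1.43268492e+00,  4.29777726e-05,
        1.18136902e+00, -1.78479906e-01]), 'qvel': array([ 4.29183592e-04, -2.40432207e-04, -1.18900798e-03, -9.82078575e-05,
        8.55755567e-04,  2.84714879e-04]), 'tau': array([ 2.05801207e-04, -4.39943469e+01, -1.76980877e+01,  6.33180910e-02,
        5.03206404e-02, -2.40340091e-05]), 'tcp_pos': array([0.1827192 , 0.59769113, 0.24456803]), 'tool_rot': array([-2.52541682e+00, -1.86854907e+00, -6.08129909e-05]), 'ft_force': array([-0.90619775,  0.37830964,  0.20619344]), 'wrist_torque': array([ 0.07185847,  0.00222039, -0.02890556]), 'grip_width': 0.08696323539351698}
```

View pics/top0.png

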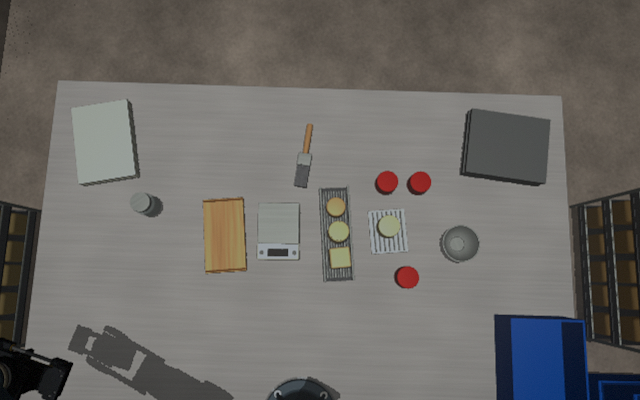

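View pics/scene0.png

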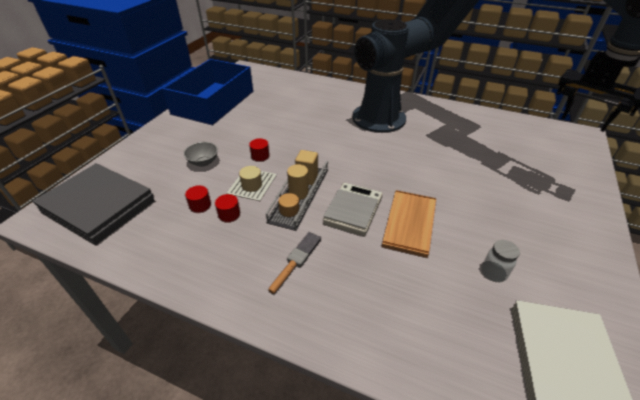

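Top view: lane with block front (340,258), drum in the middle (338,231), ripe at the back (335,206). The fresh cheese is on its mat (389,226); the red ones are look-alikes. The scale is at (278,225) and the board at (224,234). The scene view agrees. Next I fit the poses from the masks.

```bash
cat > h.py <<'E'
from cell import env
import cv2,numpy as np
from scipy.optimize import minimize
S=4
def box(a,b,h,z0=0): return np.array([[x,y,z] for x in(-a/2,a/2) for y in(-b/2,b/2) for z in(z0,h)])
def cyl(d,h):
    t=np.linspace(0,2*np.pi,48,endpoint=False); return np.array([[d/2*np.cos(u),d/2*np.sin(u),z] for u in t for z in(0,h)])
def bl():
    p=[]
    for sx in(-1,1):
        for sy in(-1,1):
            for sz in(0,1):
                q=np.array([sx*29,sy*29,sz*90])/1e3; i=np.array([-sx,-sy,1-2*sz])*.006
                p+=[q+i*[0,1,1],q+i*[1,0,1],q+i*[1,1,0],q+i*(1-.577)]
    return np.array(p)
SH=dict(block=bl(),drum=cyl(.06,.09),ripe=cyl(.058,.044),fresh=cyl(.064,.054),lane=box(.28,.09,.04),board=box(.22,.12,.018),scale=np.vstack([box(.12,.12,.036)]))
SH["scale"]=np.vstack([SH["scale"],box(.0,.12,.03)-[.107,0,0]])
def proj(P,c):
    k=env.calibration(c); f=200/np.tan(np.radians(k["fovy"]/2))
    K=np.array([[f,0,k["cx"]],[0,f,k["cy"]],[0,0,1]])
    return cv2.projectPoints(np.asarray(P,float).reshape(-1,3),k["rvec"],k["tvec"],K,None)[0][:,0]
def pts(n,x,y,yaw,z): 
    c,s=np.cos(yaw),np.sin(yaw); return SH[n]@np.array([[c,s,0],[-s,c,0],[0,0,1]])+[x,y,z]
def back(uv,z,c):
    g=lambda p:proj([p[0],p[1],z],c)[0]-uv
    from scipy.optimize import fsolve
    return fsolve(g,[.5,0])
def fit(n,masks,x0,z=0,yaw=None,pad=0):
    M={}
    for c,m in masks.items():
        m=m.astype(np.uint8)
        if n in("lane","board","scale"):
            h=cv2.convexHull(cv2.findNonZero(m)); m=cv2.fillConvexPoly(np.zeros((400,640),np.uint8),h,1)
        M[c]=cv2.resize(m,None,fx=S,fy=S,interpolation=cv2.INTER_NEAREST)>0
    def cost(p):
        t=0
        for c,m in M.items():
            q=(proj(pts(n,p[0],p[1],p[2] if yaw is None else yaw,z),c)+.5)*S
            r=cv2.fillConvexPoly(np.zeros(m.shape,np.uint8),cv2.convexHull(np.round(q*16).astype(np.int32)),1,shift=4)>0
            t+=1-(r&m).sum()/(r|m).sum()
        return t/len(M)
    p0=list(x0)+([0.] if yaw is None else [])
    s=np.vstack([p0]+[np.array(p0)+d for d in np.diag([.015,.015,.08][:len(p0)])])
    r=minimize(cost,p0,method="Nelder-Mead",options=dict(initial_simplex=s,xatol=1e-4,fatol=1e-5)); return r.x,r.fun
def masks(n,cams=("scene","top"),want=None):
    out={}
    for c in cams:
        L=env.outline_of(n,c)
        if want is not None and L: 
            w=proj([*want,.03],c)[0]; L=sorted(L,key=lambda r:np.hypot(*(np.array(r["uv"])-w)))
        if L: out[c]=L[0]["pixels"]
    return out
E
python3 - <<'E'
from h import *
g=dict(block=(340,258),drum=(337,230),ripe=(334,205),fresh=(388,225),lane=(336,234),board=(224,234),scale=(278,222))
im={c:env.capture(c) for c in("scene","top")}
for n,uv in g.items():
    w=back(np.array(uv,float),.03,"top"); m=masks(n,want=w); z=.004 if n in("block","drum","ripe","fresh") else 0
    rd=n in("drum","ripe","fresh")
    for cc in(("top",),("scene",),("top","scene")):
        p,f=fit(n,{c:m[c] for c in cc},w,z,0 if rd else None); print(n,cc,p.round(4),round(f,3))
    for c in im:
        q=(proj(pts(n,p[0],p[1],p[2] if len(p)>2 else 0,z),c)+.5)*4
        im[c]=cv2.resize(im[c],(2560,1600)) if im[c].shape[0]==400 else im[c]
        cv2.polylines(im[c],[cv2.convexHull(q.astype(np.int32))],True,(255,0,255),2)
cv2.imwrite("pics/t1.png",cv2.resize(im["top"][700:1200,760:1760],(800,400))); cv2.imwrite("pics/s1.png",cv2.resize(im["scene"][520:1080,840:1840],(800,448)))
E
```

```text
block ('top',) [ 0.4507 -0.099   0.1032] 0.042
block ('scene',) [ 0.4445 -0.1014  0.2042] 0.358
block ('top', 'scene') [ 0.4503 -0.0994  0.1513] 0.221
drum ('top',) [ 0.5236 -0.0925] 0.049
drum ('scene',) [ 0.52   -0.0965] 0.129
drum ('top', 'scene') [ 0.5241 -0.0932] 0.1
ripe ('top',) [ 0.5984 -0.0849] 0.202
ripe ('scene',) [ 0.5954 -0.0902] 0.084
ripe ('top', 'scene') [ 0.5985 -0.0879] 0.153
fresh ('top',) [ 0.5488 -0.2399] 0.096
fresh ('scene',) [ 0.5439 -0.2446] 0.076
fresh ('top', 'scene') [ 0.5483 -0.2405] 0.102
lane ('top',) [ 0.5229 -0.0906  0.0773] 0.04
lane ('scene',) [ 0.523  -0.0921  0.0728] 0.177
lane ('top', 'scene') [ 0.5231 -0.0914  0.0768] 0.111
board ('top',) [0.5086 0.2421 0.108 ] 0.051
board ('scene',) [0.5079 0.2396 0.1004] 0.029
board ('top', 'scene') [0.5085 0.24   0.0978] 0.042
scale ('top',) [0.5482 0.08   0.0142] 0.051
scale ('scene',) [ 0.5485  0.081  -0.0009] 0.041
scale ('top', 'scene') [0.548  0.0802 0.0092] 0.048
```

View pics/t1.png

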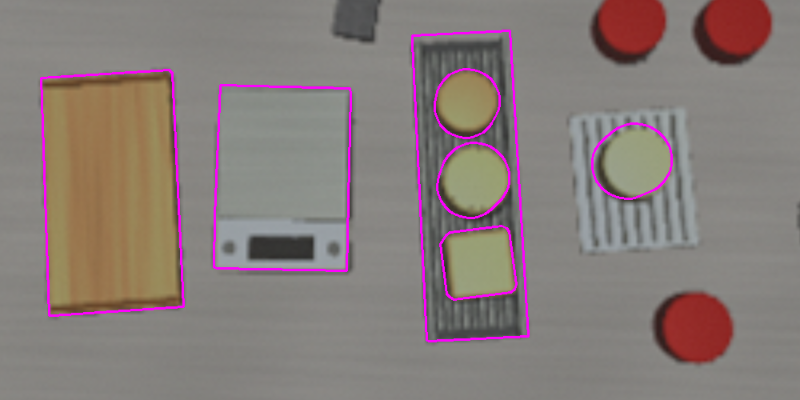

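View pics/s1.png

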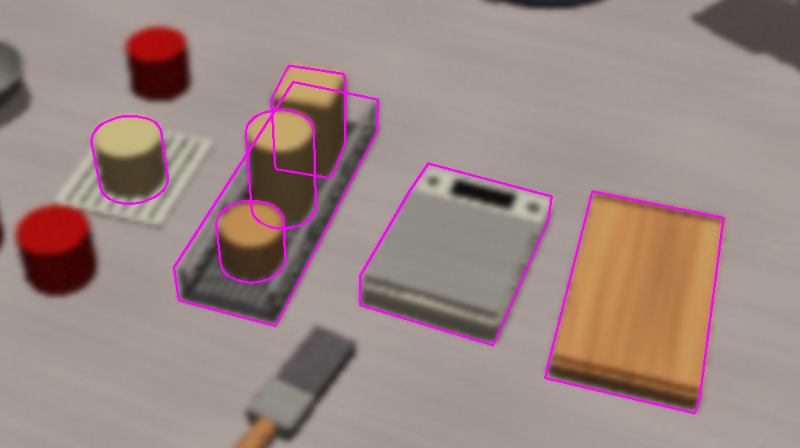

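The fits lie well on the picture in both views: lane yaw ≈0.077, block at the front, and every place within 2–3 mm of where the lane geometry puts it. Next is a helper that turns world targets into rows.

```bash
cat > w.py <<'E'
from cell import env
import numpy as np
from scipy.spatial.transform import Rotation as R
def rows(*W):
    o=env.get_obs(); R0=R.from_rotvec(o["tool_rot"]); p0=o["tcp_pos"]
    for x,y,z,yaw,g,n in W:
        Rt=R.from_euler("z",yaw)*R.from_euler("x",np.pi)
        t=R0.inv().apply(np.array([x,y,z])-p0)/.75; r=(R0.inv()*Rt).as_rotvec()/np.pi
        print(n,'x {"gripper":%g,"translation":%s,"rot":%s}'%(g,[round(float(v),4) for v in t],[round(float(v),4) for v in r]))
E
python3 -c "
from w import *
rows((.47,.24,.245,1.65,1,8),(.4505,-.099,.2,1.65,1,8),(.4505,-.099,.1,1.65,1,4))"
```

```text
8 x {"gripper":1,"translation":[-0.344, 0.5057, -0.0006],"rot":[0.0, 0.0, -0.1197]}
8 x {"gripper":1,"translation":[-0.7839, 0.613, 0.0594],"rot":[0.0, 0.0, -0.1197]}
4 x {"gripper":1,"translation":[-0.7839, 0.613, 0.1928],"rot":[0.0, 0.0, -0.1197]}
```

Emit:
{"op": "drive_tool", "data": {
  "plan": [
    {"gripper": 1,"translation": [-0.344,0.5057,0],"rot": [0,0,-0.12]},
    {"gripper": 1,"translation": [-0.344,0.5057,0],"rot": [0,0,-0.12]},
    {"gripper": 1,"translation": [-0.344,0.5057,0],"rot": [0,0,-0.12]},
    {"gripper": 1,"translation": [-0.344,0.5057,0],"rot": [0,0,-0.12]},
    {"gripper": 1,"translation": [-0.344,0.5057,0],"rot": [0,0,-0.12]},
    {"gripper": 1,"translation": [-0.344,0.5057,0],"rot": [0,0,-0.12]},
    {"gripper": 1,"translation": [-0.344,0.5057,0],"rot": [0,0,-0.12]},
    {"gripper": 1,"translation": [-0.344,0.5057,0],"rot": [0,0,-0.12]},
    {"gripper": 1,"translation": [-0.784,0.613,0.06],"rot": [0,0,-0.12]},
    {"gripper": 1,"translation": [-0.784,0.613,0.06],"rot": [0,0,-0.12]},
    {"gripper": 1,"translation": [-0.784,0.613,0.06],"rot": [0,0,-0.12]},
    {"gripper": 1,"translation": [-0.784,0.613,0.06],"rot": [0,0,-0.12]},
    {"gripper": 1,"translation": [-0.784,0.613,0.06],"rot": [0,0,-0.12]},
    {"gripper": 1,"translation": [-0.784,0.613,0.06],"rot": [0,0,-0.12]},
    {"gripper": 1,"translation": [-0.784,0.613,0.06],"rot": [0,0,-0.12]},
    {"gripper": 1,"translation": [-0.784,0.613,0.06],"rot": [0,0,-0.12]},
    {"gripper": 1,"translation": [-0.784,0.613,0.06],"rot": [0,0,-0.12]},
    {"gripper": 1,"translation": [-0.784,0.613,0.06],"rot": [0,0,-0.12]},
    {"gripper": 1,"translation": [-0.784,0.613,0.06],"rot": [0,0,-0.12]},
    {"gripper": 1,"translation": [-0.784,0.613,0.06],"rot": [0,0,-0.12]}
  ]
}}

```text
time_s: 3.6
tcp_pos: [0.4501, -0.0975, 0.1997]
tool_rot: [-2.128, -2.311, -0.0]
ft_force: [-0.1, -0.1, -0.2]
grip_width: 0.0871
```

```bash
python3 -c "
from w import *
rows((.4505,-.099,.13,1.65,1,3),(.4505,-.099,.079,1.65,1,4),(.4505,-.099,.079,1.65,0,8))"
```

```text
3 x {"gripper":1,"translation":[-0.002, 0.0004, 0.0929],"rot":[-0.0001, -0.0001, 0.001]}
4 x {"gripper":1,"translation":[-0.002, 0.0004, 0.1609],"rot":[-0.0001, -0.0001, 0.001]}
8 x {"gripper":0,"translation":[-0.002, 0.0004, 0.1609],"rot":[-0.0001, -0.0001, 0.001]}
```

Emit:
{"op": "drive_tool", "data": {
  "plan": [
    {"gripper": 1,"translation": [-0.002,0,0.093],"rot": [0,0,0]},
    {"gripper": 1,"translation": [-0.002,0,0.093],"rot": [0,0,0]},
    {"gripper": 1,"translation": [-0.002,0,0.093],"rot": [0,0,0]},
    {"gripper": 1,"translation": [-0.002,0,0.13],"rot": [0,0,0]},
    {"gripper": 1,"translation": [-0.002,0,0.161],"rot": [0,0,0]},
    {"gripper": 1,"translation": [-0.002,0,0.161],"rot": [0,0,0]},
    {"gripper": 1,"translation": [-0.002,0,0.161],"rot": [0,0,0]},
    {"gripper": 0,"translation": [-0.002,0,0.161],"rot": [0,0,0]},
    {"gripper": 0,"translation": [-0.002,0,0.161],"rot": [0,0,0]},
    {"gripper": 0,"translation": [-0.002,0,0.161],"rot": [0,0,0]},
    {"gripper": 0,"translation": [-0.002,0,0.161],"rot": [0,0,0]},
    {"gripper": 0,"translation": [-0.002,0,0.161],"rot": [0,0,0]},
    {"gripper": 0,"translation": [-0.002,0,0.161],"rot": [0,0,0]},
    {"gripper": 0,"translation": [-0.002,0,0.161],"rot": [0,0,0]},
    {"gripper": 0,"translation": [-0.002,0,0.161],"rot": [0,0,0]}
  ],
  "force": 20
}}

```text
time_s: 5.1
tcp_pos: [0.4504, -0.099, 0.0793]
tool_rot: [2.128, 2.311, 0.0]
ft_force: [-0.2, 1.4, 6.1]
grip_width: 0.0578
```

```bash
python3 -c "
from w import *
b=np.array([.5085,.240]);c=np.array([np.cos(.1),np.sin(.1)])
print(b-.055*c,b+.055*c)
rows((.4505,-.099,.2,1.65,0,4),(.454,.2345,.2,1.67,0,10),(.454,.2345,.115,1.67,0,6))"
```

```text
[0.45377477 0.23450916] [0.56322523 0.24549084]
4 x {"gripper":0,"translation":[0.0, 0.0002, -0.1609],"rot":[0.0001, -0.0, 0.001]}
10 x {"gripper":0,"translation":[0.4428, 0.0414, -0.1608],"rot":[0.0001, -0.0, -0.0054]}
6 x {"gripper":0,"translation":[0.4428, 0.0414, -0.0475],"rot":[0.0001, -0.0, -0.0054]}
```

Emit:
{"op": "drive_tool", "data": {
  "plan": [
    {"gripper": 0,"translation": [0,0,-0.03],"rot": [0,0,0]},
    {"gripper": 0,"translation": [0,0,-0.07],"rot": [0,0,0]},
    {"gripper": 0,"translation": [0,0,-0.12],"rot": [0,0,0]},
    {"gripper": 0,"translation": [0.01,0,-0.16],"rot": [0,0,0]},
    {"gripper": 0,"translation": [0.04,0.005,-0.16],"rot": [0,0,0]},
    {"gripper": 0,"translation": [0.08,0.01,-0.16],"rot": [0,0,0]},
    {"gripper": 0,"translation": [0.13,0.015,-0.16],"rot": [0,0,0]},
    {"gripper": 0,"translation": [0.18,0.02,-0.16],"rot": [0,0,0]},
    {"gripper": 0,"translation": [0.23,0.025,-0.16],"rot": [0,0,0]},
    {"gripper": 0,"translation": [0.28,0.03,-0.16],"rot": [0,0,0]},
    {"gripper": 0,"translation": [0.33,0.035,-0.16],"rot": [0,0,-0.003]},
    {"gripper": 0,"translation": [0.38,0.038,-0.16],"rot": [0,0,-0.0055]},
    {"gripper": 0,"translation": [0.42,0.041,-0.16],"rot": [0,0,-0.0055]},
    {"gripper": 0,"translation": [0.443,0.041,-0.16],"rot": [0,0,-0.0055]},
    {"gripper": 0,"translation": [0.443,0.041,-0.14],"rot": [0,0,-0.0055]},
    {"gripper": 0,"translation": [0.443,0.041,-0.11],"rot": [0,0,-0.0055]},
    {"gripper": 0,"translation": [0.443,0.041,-0.08],"rot": [0,0,-0.0055]},
    {"gripper": 0,"translation": [0.443,0.041,-0.055],"rot": [0,0,-0.0055]},
    {"gripper": 0,"translation": [0.443,0.041,-0.0475],"rot": [0,0,-0.0055]},
    {"gripper": 0,"translation": [0.443,0.041,-0.0475],"rot": [0,0,-0.0055]}
  ]
}}

```text
time_s: 7.1
tcp_pos: [0.4527, 0.2343, 0.1138]
tool_rot: [-2.107, -2.328, 0.004]
ft_force: [0.1, -0.5, -2.7]
grip_width: 0.0585
```

Run:
```python
from w import *
o=env.get_obs(); print(o["ft_force"],o["grip_width"])
rows((.454,.2345,.0945,1.67,0,5),(.454,.2345,.0945,1.67,1,6),(.454,.2345,.2,1.67,1,6))
import cv2
for c in("top","scene"):
    im=env.capture(c); cv2.imwrite(f"pics/{c}2.png",im)
```

```text
[ 0.06854164 -0.54910698 -2.71482956] 0.05849790168361765
5 x {"gripper":0,"translation":[0.0002, 0.0018, 0.0258],"rot":[-0.001, 0.0002, 0.0001]}
6 x {"gripper":1,"translation":[0.0002, 0.0018, 0.0258],"rot":[-0.001, 0.0002, 0.0001]}
6 x {"gripper":1,"translation":[0.0001, 0.0014, -0.1149],"rot":[-0.001, 0.0002, 0.0001]}
```

Emit:
{"op": "drive_tool", "data": {
  "plan": [
    {"gripper": 0,"translation": [0,0.002,0.012],"rot": [0,0,0]},
    {"gripper": 0,"translation": [0,0.002,0.022],"rot": [0,0,0]},
    {"gripper": 0,"translation": [0,0.002,0.0265],"rot": [0,0,0]},
    {"gripper": 0,"translation": [0,0.002,0.0265],"rot": [0,0,0]},
    {"gripper": 0,"translation": [0,0.002,0.0265],"rot": [0,0,0]},
    {"gripper": 1,"translation": [0,0.002,0.0265],"rot": [0,0,0]},
    {"gripper": 1,"translation": [0,0.002,0.0265],"rot": [0,0,0]},
    {"gripper": 1,"translation": [0,0.002,0.0265],"rot": [0,0,0]},
    {"gripper": 1,"translation": [0,0.002,0.0265],"rot": [0,0,0]},
    {"gripper": 1,"translation": [0,0.002,0.0265],"rot": [0,0,0]},
    {"gripper": 1,"translation": [0,0.002,0.0],"rot": [0,0,0]},
    {"gripper": 1,"translation": [0,0.002,-0.05],"rot": [0,0,0]},
    {"gripper": 1,"translation": [0,0.002,-0.115],"rot": [0,0,0]},
    {"gripper": 1,"translation": [0,0.002,-0.115],"rot": [0,0,0]},
    {"gripper": 1,"translation": [0,0.002,-0.115],"rot": [0,0,0]}
  ]
}}

```text
time_s: 8.7
tcp_pos: [0.4561, 0.235, 0.2029]
tool_rot: [2.107, 2.328, 0.006]
ft_force: [-0.5, -0.4, -0.5]
grip_width: 0.0873
```

Run:
```python
from w import *
o=env.get_obs(); print(o["ft_force"],o["grip_width"])
rows((.5238,-.0928,.2,1.65,1,11),(.5238,-.0928,.13,1.65,1,3),(.5238,-.0928,.079,1.65,1,3))
```

```text
[-0.45131087 -0.35830518 -0.45126689] 0.08731254453840262
11 x {"gripper":1,"translation":[-0.4438, 0.0463, 0.0038],"rot":[0.0013, -0.0002, 0.0065]}
3 x {"gripper":1,"translation":[-0.4439, 0.0459, 0.0971],"rot":[0.0013, -0.0002, 0.0065]}
3 x {"gripper":1,"translation":[-0.4439, 0.0457, 0.1651],"rot":[0.0013, -0.0002, 0.0065]}
```

Emit:
{"op": "drive_tool", "data": {
  "plan": [
    {"gripper": 1,"translation": [-0.444,0.0459,0.004],"rot": [0.001,0,0.0065]},
    {"gripper": 1,"translation": [-0.444,0.0459,0.004],"rot": [0.001,0,0.0065]},
    {"gripper": 1,"translation": [-0.444,0.0459,0.004],"rot": [0.001,0,0.0065]},
    {"gripper": 1,"translation": [-0.444,0.0459,0.004],"rot": [0.001,0,0.0065]},
    {"gripper": 1,"translation": [-0.444,0.0459,0.004],"rot": [0.001,0,0.0065]},
    {"gripper": 1,"translation": [-0.444,0.0459,0.004],"rot": [0.001,0,0.0065]},
    {"gripper": 1,"translation": [-0.444,0.0459,0.004],"rot": [0.001,0,0.0065]},
    {"gripper": 1,"translation": [-0.444,0.0459,0.004],"rot": [0.001,0,0.0065]},
    {"gripper": 1,"translation": [-0.444,0.0459,0.004],"rot": [0.001,0,0.0065]},
    {"gripper": 1,"translation": [-0.444,0.0459,0.05],"rot": [0.001,0,0.0065]},
    {"gripper": 1,"translation": [-0.444,0.0459,0.09],"rot": [0.001,0,0.0065]},
    {"gripper": 1,"translation": [-0.444,0.0459,0.09],"rot": [0.001,0,0.0065]}
  ]
}}

```text
time_s: 9.9
tcp_pos: [0.5197, -0.0898, 0.1315]
tool_rot: [-2.123, -2.302, 0.004]
ft_force: [-1.3, 0.2, -0.8]
grip_width: 0.0867
```

Run:
```python
from w import *
o=env.get_obs(); print(o["ft_force"],o["grip_width"])
rows((.5238,-.0928,.079,1.65,1,4),(.5238,-.0928,.079,1.65,0,8),(.5238,-.0928,.2,1.65,0,8))
```

```text
[-1.26750395  0.2016035  -0.82755862] 0.08672644042161688
4 x {"gripper":1,"translation":[-0.0048, 0.0057, 0.0699],"rot":[-0.0029, -0.0019, 0.0005]}
8 x {"gripper":0,"translation":[-0.0048, 0.0057, 0.0699],"rot":[-0.0029, -0.0019, 0.0005]}
8 x {"gripper":0,"translation":[-0.0038, 0.0042, -0.0914],"rot":[-0.0029, -0.0019, 0.0005]}
```

Emit:
{"op": "drive_tool", "data": {
  "plan": [
    {"gripper": 1,"translation": [-0.0048,0.0055,0.01],"rot": [-0.003,-0.002,0.0005]},
    {"gripper": 1,"translation": [-0.0048,0.0055,0.04],"rot": [-0.003,-0.002,0.0005]},
    {"gripper": 1,"translation": [-0.0048,0.0055,0.07],"rot": [-0.003,-0.002,0.0005]},
    {"gripper": 1,"translation": [-0.0048,0.0055,0.07],"rot": [-0.003,-0.002,0.0005]},
    {"gripper": 1,"translation": [-0.0048,0.0055,0.07],"rot": [-0.003,-0.002,0.0005]},
    {"gripper": 0,"translation": [-0.0048,0.0055,0.07],"rot": [-0.003,-0.002,0.0005]},
    {"gripper": 0,"translation": [-0.0048,0.0055,0.07],"rot": [-0.003,-0.002,0.0005]},
    {"gripper": 0,"translation": [-0.0048,0.0055,0.07],"rot": [-0.003,-0.002,0.0005]},
    {"gripper": 0,"translation": [-0.0048,0.0055,0.07],"rot": [-0.003,-0.002,0.0005]},
    {"gripper": 0,"translation": [-0.0048,0.0055,0.07],"rot": [-0.003,-0.002,0.0005]},
    {"gripper": 0,"translation": [-0.0048,0.0055,0.07],"rot": [-0.003,-0.002,0.0005]},
    {"gripper": 0,"translation": [-0.0048,0.0055,0.07],"rot": [-0.003,-0.002,0.0005]}
  ],
  "force": 25
}}

```text
time_s: 11.1
tcp_pos: [0.524, -0.0931, 0.0794]
tool_rot: [2.131, 2.307, 0.001]
ft_force: [-1.3, -0.4, 4.7]
grip_width: 0.0592
```

Run:
```python
from w import *
o=env.get_obs(); print(o["ft_force"],o["grip_width"],o["tcp_pos"])
rows((.5238,-.0928,.21,1.65,0,4),(.563,.2455,.21,1.67,0,10),(.563,.2455,.115,1.67,0,6))
```

```text
[-1.25832243 -0.43113869  4.74661241] 0.059196329460864144 [ 0.52396541 -0.09306544  0.0793725 ]
4 x {"gripper":0,"translation":[0.0002, 0.0, -0.1742],"rot":[0.0004, 0.0002, 0.0]}
10 x {"gripper":0,"translation":[0.4458, 0.0878, -0.1744],"rot":[0.0004, 0.0002, -0.0063]}
6 x {"gripper":0,"translation":[0.4458, 0.0877, -0.0477],"rot":[0.0004, 0.0002, -0.0063]}
```

Emit:
{"op": "drive_tool", "data": {
  "plan": [
    {"gripper": 0,"translation": [0,0,-0.03],"rot": [0,0,0]},
    {"gripper": 0,"translation": [0,0,-0.07],"rot": [0,0,0]},
    {"gripper": 0,"translation": [0,0,-0.12],"rot": [0,0,0]},
    {"gripper": 0,"translation": [0.01,0,-0.165],"rot": [0,0,0]},
    {"gripper": 0,"translation": [0.04,0.01,-0.174],"rot": [0,0,0]},
    {"gripper": 0,"translation": [0.08,0.02,-0.174],"rot": [0,0,0]},
    {"gripper": 0,"translation": [0.13,0.03,-0.174],"rot": [0,0,0]},
    {"gripper": 0,"translation": [0.18,0.045,-0.174],"rot": [0,0,0]},
    {"gripper": 0,"translation": [0.23,0.055,-0.174],"rot": [0,0,0]},
    {"gripper": 0,"translation": [0.28,0.065,-0.174],"rot": [0,0,0]},
    {"gripper": 0,"translation": [0.33,0.075,-0.174],"rot": [0,0,-0.003]},
    {"gripper": 0,"translation": [0.38,0.083,-0.174],"rot": [0,0,-0.006]},
    {"gripper": 0,"translation": [0.42,0.088,-0.174],"rot": [0,0,-0.006]},
    {"gripper": 0,"translation": [0.446,0.088,-0.174],"rot": [0,0,-0.006]},
    {"gripper": 0,"translation": [0.446,0.088,-0.15],"rot": [0,0,-0.006]},
    {"gripper": 0,"translation": [0.446,0.088,-0.11],"rot": [0,0,-0.006]},
    {"gripper": 0,"translation": [0.446,0.088,-0.08],"rot": [0,0,-0.006]},
    {"gripper": 0,"translation": [0.446,0.088,-0.055],"rot": [0,0,-0.006]},
    {"gripper": 0,"translation": [0.446,0.088,-0.0477],"rot": [0,0,-0.006]},
    {"gripper": 0,"translation": [0.446,0.088,-0.0477],"rot": [0,0,-0.006]}
  ]
}}

```text
time_s: 13.1
tcp_pos: [0.562, 0.2454, 0.1133]
tool_rot: [-2.109, -2.327, 0.004]
ft_force: [-0.5, -0.4, -2.4]
grip_width: 0.0594
```

Run:
```python
from w import *
o=env.get_obs(); print(o["ft_force"],o["grip_width"])
rows((.563,.2455,.0935,1.67,0,5),(.563,.2455,.2,1.67,1,6))
```

```text
[-0.45143928 -0.400674   -2.44192659] 0.0593913943595651
5 x {"gripper":0,"translation":[0.0001, 0.0014, 0.0265],"rot":[-0.0009, 0.0004, -0.0003]}
6 x {"gripper":1,"translation":[-0.0001, 0.001, -0.1155],"rot":[-0.0009, 0.0004, -0.0003]}
```

Emit:
{"op": "drive_tool", "data": {
  "plan": [
    {"gripper": 0,"translation": [0,0.001,0.012],"rot": [-0.001,0,0]},
    {"gripper": 0,"translation": [0,0.001,0.022],"rot": [-0.001,0,0]},
    {"gripper": 0,"translation": [0,0.001,0.0265],"rot": [-0.001,0,0]},
    {"gripper": 0,"translation": [0,0.001,0.0265],"rot": [-0.001,0,0]},
    {"gripper": 0,"translation": [0,0.001,0.0265],"rot": [-0.001,0,0]},
    {"gripper": 1,"translation": [0,0.001,0.0265],"rot": [-0.001,0,0]},
    {"gripper": 1,"translation": [0,0.001,0.0265],"rot": [-0.001,0,0]},
    {"gripper": 1,"translation": [0,0.001,0.0265],"rot": [-0.001,0,0]},
    {"gripper": 1,"translation": [0,0.001,0.0265],"rot": [-0.001,0,0]},
    {"gripper": 1,"translation": [0,0.001,0.0265],"rot": [-0.001,0,0]},
    {"gripper": 1,"translation": [0,0.001,0.0],"rot": [-0.001,0,0]},
    {"gripper": 1,"translation": [0,0.001,-0.05],"rot": [-0.001,0,0]},
    {"gripper": 1,"translation": [0,0.001,-0.115],"rot": [-0.001,0,0]},
    {"gripper": 1,"translation": [0,0.001,-0.115],"rot": [-0.001,0,0]},
    {"gripper": 1,"translation": [0,0.001,-0.115],"rot": [-0.001,0,0]}
  ]
}}

```text
time_s: 14.6
tcp_pos: [0.5637, 0.2458, 0.2012]
tool_rot: [2.108, 2.325, 0.004]
ft_force: [0.2, 1.0, -1.1]
grip_width: 0.087
```

Run:
```python
from w import *
rows((.53,.02,.2,.07,1,12),(.5975,-.0865,.14,.077,1,6))
```

```text
12 x {"gripper":1,"translation":[-0.2952, -0.0742, 0.0016],"rot":[0.0011, -0.0008, 0.509]}
6 x {"gripper":1,"translation":[-0.4453, 0.0011, 0.082],"rot":[0.0011, -0.0008, 0.5067]}
```

Emit:
{"op": "drive_tool", "data": {
  "plan": [
    {"gripper": 1,"translation": [-0.295,-0.074,0],"rot": [0.001,0,0.507]},
    {"gripper": 1,"translation": [-0.295,-0.074,0],"rot": [0.001,0,0.507]},
    {"gripper": 1,"translation": [-0.295,-0.074,0],"rot": [0.001,0,0.507]},
    {"gripper": 1,"translation": [-0.295,-0.074,0],"rot": [0.001,0,0.507]},
    {"gripper": 1,"translation": [-0.295,-0.074,0],"rot": [0.001,0,0.507]},
    {"gripper": 1,"translation": [-0.295,-0.074,0],"rot": [0.001,0,0.507]},
    {"gripper": 1,"translation": [-0.295,-0.074,0],"rot": [0.001,0,0.507]},
    {"gripper": 1,"translation": [-0.295,-0.074,0],"rot": [0.001,0,0.507]},
    {"gripper": 1,"translation": [-0.295,-0.074,0],"rot": [0.001,0,0.507]},
    {"gripper": 1,"translation": [-0.295,-0.074,0],"rot": [0.001,0,0.507]},
    {"gripper": 1,"translation": [-0.295,-0.074,0],"rot": [0.001,0,0.507]},
    {"gripper": 1,"translation": [-0.295,-0.074,0],"rot": [0.001,0,0.507]},
    {"gripper": 1,"translation": [-0.295,-0.074,0],"rot": [0.001,0,0.507]}
  ]
}}

```text
time_s: 15.9
tcp_pos: [0.5292, 0.0203, 0.2]
tool_rot: [-3.137, -0.123, 0.001]
ft_force: [-0.4, -0.1, 0.4]
grip_width: 0.0871
```

Run:
```python
from h import *
from w import rows
im={c:env.capture(c) for c in("scene","top")}
for n,w,z in(("block",(.454,.2345),.018),("drum",(.563,.2455),.018),("ripe",(.598,-.087),.004)):
    m=masks(n,want=w)
    for c in m:
        p,f=fit(n,{c:m[c]},w,z,.1 if n=="block" else 0); print(n,c,p.round(4),round(f,3))
cv2.imwrite("pics/s3.png",cv2.resize(im["scene"][100:300,150:550],(800,400)))
rows((.598,-.0865,.14,.077,1,6))
```

```text
block scene [0.4337 0.2308] 0.263
block top [0.4568 0.2344] 0.061
drum scene [0.5605 0.2431] 0.082
drum top [0.5628 0.2444] 0.065
ripe scene [ 0.5954 -0.0904] 0.133
ripe top [ 0.6014 -0.0871] 0.142
6 x {"gripper":1,"translation":[0.0792, 0.1488, 0.0815],"rot":[-0.0004, -0.0006, -0.0002]}
```

View pics/s3.png

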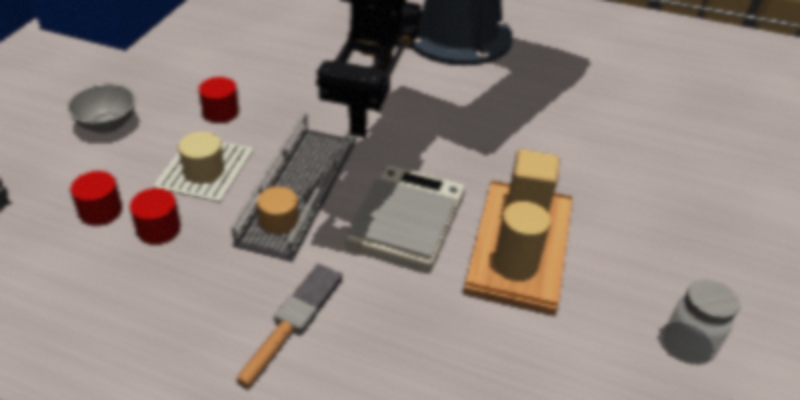

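Both tall cheeses stand upright on the board, at crop positions (535,180) and (525,240). The ripe one is alone in the lane at (278,210). The fits match the commanded poses to about 2 mm.

Emit:
{"op": "drive_tool", "data": {
  "plan": [
    {"gripper": 1,"translation": [0.0798,0.149,0.02],"rot": [0,0,0]},
    {"gripper": 1,"translation": [0.0798,0.149,0.04],"rot": [0,0,0]},
    {"gripper": 1,"translation": [0.0798,0.149,0.08],"rot": [0,0,0]},
    {"gripper": 1,"translation": [0.0798,0.149,0.08],"rot": [0,0,0]},
    {"gripper": 1,"translation": [0.0798,0.149,0.08],"rot": [0,0,0]},
    {"gripper": 1,"translation": [0.0798,0.149,0.08],"rot": [0,0,0]},
    {"gripper": 1,"translation": [0.0798,0.149,0.08],"rot": [0,0,0]}
  ]
}}

```text
time_s: 17.0
tcp_pos: [0.5986, -0.0856, 0.1431]
tool_rot: [-3.139, -0.122, -0.007]
ft_force: [-0.5, -0.1, -0.3]
grip_width: 0.0869
```

Run:
```python
from w import *
o=env.get_obs(); print(o["ft_force"])
rows((.5985,-.087,.033,.077,1,6))
```

```text
[-0.49362175 -0.12870141 -0.25900729]
6 x {"gripper":1,"translation":[-0.001, 0.002, 0.1468],"rot":[-0.0002, -0.0014, 0.0003]}
```

Emit:
{"op": "drive_tool", "data": {
  "plan": [
    {"gripper": 1,"translation": [-0.001,0.0018,0.04],"rot": [0,-0.001,0]},
    {"gripper": 1,"translation": [-0.001,0.0018,0.08],"rot": [0,-0.001,0]},
    {"gripper": 1,"translation": [-0.001,0.0018,0.11],"rot": [0,-0.001,0]},
    {"gripper": 1,"translation": [-0.001,0.0018,0.13],"rot": [0,-0.001,0]},
    {"gripper": 1,"translation": [-0.001,0.0018,0.1465],"rot": [0,-0.001,0]},
    {"gripper": 1,"translation": [-0.001,0.0018,0.1465],"rot": [0,-0.001,0]},
    {"gripper": 1,"translation": [-0.001,0.0018,0.1465],"rot": [0,-0.001,0]},
    {"gripper": 0,"translation": [-0.001,0.0018,0.1465],"rot": [0,-0.001,0]},
    {"gripper": 0,"translation": [-0.001,0.0018,0.1465],"rot": [0,-0.001,0]},
    {"gripper": 0,"translation": [-0.001,0.0018,0.1465],"rot": [0,-0.001,0]},
    {"gripper": 0,"translation": [-0.001,0.0018,0.1465],"rot": [0,-0.001,0]},
    {"gripper": 0,"translation": [-0.001,0.0018,0.1465],"rot": [0,-0.001,0]},
    {"gripper": 0,"translation": [-0.001,0.0018,0.1465],"rot": [0,-0.001,0]},
    {"gripper": 0,"translation": [-0.001,0.0018,0.1465],"rot": [0,-0.001,0]}
  ],
  "force": 20
}}

```text
time_s: 18.4
tcp_pos: [0.5987, -0.087, 0.0335]
tool_rot: [-3.139, -0.122, -0.003]
ft_force: [-0.5, 0.3, 3.0]
grip_width: 0.0576
```

Run:
```python
from w import *
o=env.get_obs(); print(o["ft_force"])
rows((.5985,-.087,.14,.077,0,4),(.548,.0802,.14,.03,0,7),(.548,.0802,.08,.03,0,6))
```

```text
[-0.46621677  0.33993011  2.96556072]
4 x {"gripper":0,"translation":[-0.0, -0.0, -0.142],"rot":[-0.0001, -0.0006, 0.0003]}
7 x {"gripper":0,"translation":[-0.0498, -0.2275, -0.142],"rot":[-0.0001, -0.0006, 0.0153]}
6 x {"gripper":0,"translation":[-0.0499, -0.2275, -0.062],"rot":[-0.0001, -0.0006, 0.0153]}
```

Emit:
{"op": "drive_tool", "data": {
  "plan": [
    {"gripper": 0,"translation": [0,0,-0.03],"rot": [0,0,0]},
    {"gripper": 0,"translation": [0,0,-0.07],"rot": [0,0,0]},
    {"gripper": 0,"translation": [0,0,-0.11],"rot": [0,0,0]},
    {"gripper": 0,"translation": [0,0,-0.142],"rot": [0,0,0]},
    {"gripper": 0,"translation": [-0.005,-0.02,-0.142],"rot": [0,0,0]},
    {"gripper": 0,"translation": [-0.015,-0.06,-0.142],"rot": [0,0,0.003]},
    {"gripper": 0,"translation": [-0.025,-0.11,-0.142],"rot": [0,0,0.007]},
    {"gripper": 0,"translation": [-0.035,-0.16,-0.142],"rot": [0,0,0.01]},
    {"gripper": 0,"translation": [-0.045,-0.2,-0.142],"rot": [0,0,0.015]},
    {"gripper": 0,"translation": [-0.05,-0.2275,-0.142],"rot": [0,0,0.015]},
    {"gripper": 0,"translation": [-0.05,-0.2275,-0.142],"rot": [0,0,0.015]},
    {"gripper": 0,"translation": [-0.05,-0.2275,-0.12],"rot": [0,0,0.015]},
    {"gripper": 0,"translation": [-0.05,-0.2275,-0.09],"rot": [0,0,0.015]},
    {"gripper": 0,"translation": [-0.05,-0.2275,-0.065],"rot": [0,0,0.015]},
    {"gripper": 0,"translation": [-0.05,-0.2275,-0.06],"rot": [0,0,0.015]},
    {"gripper": 0,"translation": [-0.05,-0.2275,-0.06],"rot": [0,0,0.015]},
    {"gripper": 0,"translation": [-0.05,-0.2275,-0.06],"rot": [0,0,0.015]}
  ]
}}

```text
time_s: 20.1
tcp_pos: [0.5483, 0.08, 0.0787]
tool_rot: [-3.141, -0.048, -0.004]
ft_force: [0.1, -0.2, -1.4]
grip_width: 0.0575
```

Run:
```python
from w import *
o=env.get_obs(); print(o["ft_force"],o["grip_width"])
rows((.548,.0802,.066,.03,0,6),(.548,.0802,.18,.03,0,6))
```

```text
[ 0.10339233 -0.18863062 -1.41182216] 0.057544839902440234
6 x {"gripper":0,"translation":[-0.0004, -0.0003, 0.0169],"rot":[-0.0001, -0.0007, 0.0002]}
6 x {"gripper":0,"translation":[-0.0001, -0.0003, -0.1351],"rot":[-0.0001, -0.0007, 0.0002]}
```

Emit:
{"op": "drive_tool", "data": {
  "plan": [
    {"gripper": 0,"translation": [0,0,0.008],"rot": [0,-0.001,0]},
    {"gripper": 0,"translation": [0,0,0.014],"rot": [0,-0.001,0]},
    {"gripper": 0,"translation": [0,0,0.017],"rot": [0,-0.001,0]},
    {"gripper": 0,"translation": [0,0,0.017],"rot": [0,-0.001,0]},
    {"gripper": 0,"translation": [0,0,0.017],"rot": [0,-0.001,0]},
    {"gripper": 1,"translation": [0,0,0.017],"rot": [0,-0.001,0]},
    {"gripper": 1,"translation": [0,0,0.017],"rot": [0,-0.001,0]},
    {"gripper": 1,"translation": [0,0,0.017],"rot": [0,-0.001,0]},
    {"gripper": 1,"translation": [0,0,0.017],"rot": [0,-0.001,0]},
    {"gripper": 1,"translation": [0,0,0.017],"rot": [0,-0.001,0]},
    {"gripper": 1,"translation": [0,0,-0.02],"rot": [0,-0.001,0]},
    {"gripper": 1,"translation": [0,0,-0.07],"rot": [0,-0.001,0]},
    {"gripper": 1,"translation": [0,0,-0.135],"rot": [0,-0.001,0]},
    {"gripper": 1,"translation": [0,0,-0.135],"rot": [0,-0.001,0]},
    {"gripper": 1,"translation": [0,0,-0.135],"rot": [0,-0.001,0]}
  ]
}}

```text
time_s: 21.6
tcp_pos: [0.5487, 0.0799, 0.1814]
tool_rot: [3.141, 0.048, 0.004]
ft_force: [-0.5, -0.2, -0.8]
grip_width: 0.087
```

Run:
```python
from w import *
o=env.get_obs(); print(o["ft_force"],o["grip_width"])
rows((.548,-.15,.18,.077,1,6))
```

```text
[-0.4673575  -0.19248599 -0.79082529] 0.08703617228588349
6 x {"gripper":1,"translation":[-0.0104, 0.3064, 0.0018],"rot":[0.0, -0.0008, -0.0148]}
```

Emit:
{"op": "drive_tool", "data": {
  "plan": [
    {"gripper": 1,"translation": [-0.01,0.22,0],"rot": [0,0,-0.015]},
    {"gripper": 1,"translation": [-0.01,0.22,0],"rot": [0,0,-0.015]},
    {"gripper": 1,"translation": [-0.01,0.22,0],"rot": [0,0,-0.015]},
    {"gripper": 1,"translation": [-0.01,0.22,0],"rot": [0,0,-0.015]},
    {"gripper": 1,"translation": [-0.01,0.22,0],"rot": [0,0,-0.015]},
    {"gripper": 1,"translation": [-0.01,0.22,0],"rot": [0,0,-0.015]}
  ]
}}

```text
time_s: 22.2
tcp_pos: [0.5452, -0.0842, 0.1801]
tool_rot: [-3.137, -0.121, 0.001]
ft_force: [-1.0, 0.2, -0.5]
grip_width: 0.0871
```

Run:
```python
from h import *
from w import rows
im={c:env.capture(c) for c in("scene","top")}
for n,w,z in(("ripe",(.548,.08),.036),("fresh",(.5485,-.2405),.004)):
    m=masks(n,want=w)
    for c in m:
        p,f=fit(n,{c:m[c]},w,z,0); print(n,c,p.round(4),round(f,3))
cv2.imwrite("pics/t4.png",cv2.resize(im["top"][160:300,190:470],(800,400)))
print(env.get_obs()["tcp_pos"])
rows((.5485,-.241,.14,.077,1,6))
```

```text
ripe scene [0.5443 0.0775] 0.104
ripe top [0.549  0.0808] 0.073
fresh scene [ 0.5426 -0.2447] 0.055
fresh top [ 0.5462 -0.2411] 0.05
[ 0.54622578 -0.08379117  0.18135221]
6 x {"gripper":1,"translation":[-0.0138, 0.2092, 0.0551],"rot":[-0.0, -0.0007, 0.0009]}
```

View pics/t4.png

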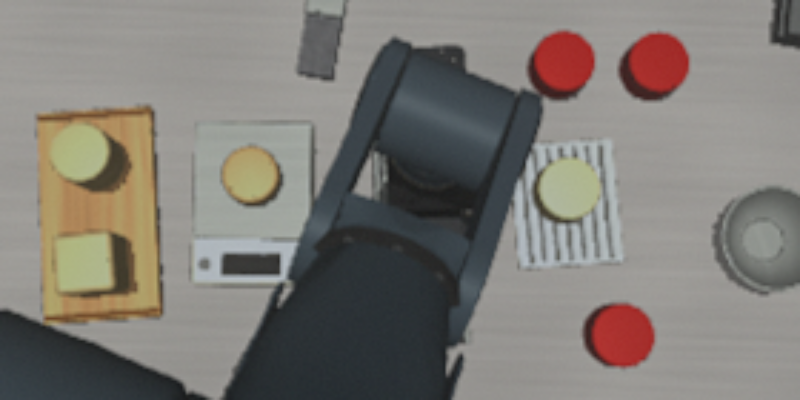

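The ripe cheese is on the pan, centred to about 1 mm. The fresh cheese is still on its mat at (568,188) in the crop, fitted at (0.5465, -0.2415).

Emit:
{"op": "drive_tool", "data": {
  "plan": [
    {"gripper": 1,"translation": [-0.0164,0.2092,0.02],"rot": [0,-0.001,0]},
    {"gripper": 1,"translation": [-0.0164,0.2092,0.04],"rot": [0,-0.001,0]},
    {"gripper": 1,"translation": [-0.0164,0.2092,0.055],"rot": [0,-0.001,0]},
    {"gripper": 1,"translation": [-0.0164,0.2092,0.055],"rot": [0,-0.001,0]},
    {"gripper": 1,"translation": [-0.0164,0.2092,0.055],"rot": [0,-0.001,0]},
    {"gripper": 1,"translation": [-0.0164,0.2092,0.055],"rot": [0,-0.001,0]},
    {"gripper": 1,"translation": [-0.0164,0.2092,0.055],"rot": [0,-0.001,0]}
  ]
}}

```text
time_s: 23.2
tcp_pos: [0.5467, -0.2391, 0.1406]
tool_rot: [-3.138, -0.129, 0.001]
ft_force: [0.4, 0.6, -0.4]
grip_width: 0.0869
```

Run:
```python
from w import *
print(env.get_obs()["tcp_pos"])
rows((.5465,-.2415,.035,.077,1,6))
```

```text
[ 0.54667778 -0.23913843  0.1406244 ]
6 x {"gripper":1,"translation":[-0.0004, 0.0032, 0.1408],"rot":[-0.0002, 0.0003, 0.0015]}
```

Emit:
{"op": "drive_tool", "data": {
  "plan": [
    {"gripper": 1,"translation": [-0.0004,0.0032,0.03],"rot": [0,0,0.001]},
    {"gripper": 1,"translation": [-0.0004,0.0032,0.07],"rot": [0,0,0.001]},
    {"gripper": 1,"translation": [-0.0004,0.0032,0.11],"rot": [0,0,0.001]},
    {"gripper": 1,"translation": [-0.0004,0.0032,0.13],"rot": [0,0,0.001]},
    {"gripper": 1,"translation": [-0.0004,0.0032,0.1405],"rot": [0,0,0.001]},
    {"gripper": 1,"translation": [-0.0004,0.0032,0.1405],"rot": [0,0,0.001]},
    {"gripper": 1,"translation": [-0.0004,0.0032,0.1405],"rot": [0,0,0.001]},
    {"gripper": 0,"translation": [-0.0004,0.0032,0.1405],"rot": [0,0,0.001]},
    {"gripper": 0,"translation": [-0.0004,0.0032,0.1405],"rot": [0,0,0.001]},
    {"gripper": 0,"translation": [-0.0004,0.0032,0.1405],"rot": [0,0,0.001]},
    {"gripper": 0,"translation": [-0.0004,0.0032,0.1405],"rot": [0,0,0.001]},
    {"gripper": 0,"translation": [-0.0004,0.0032,0.1405],"rot": [0,0,0.001]},
    {"gripper": 0,"translation": [-0.0004,0.0032,0.1405],"rot": [0,0,0.001]},
    {"gripper": 0,"translation": [-0.0004,0.0032,0.1405],"rot": [0,0,0.001]}
  ],
  "force": 20
}}

```text
time_s: 24.6
tcp_pos: [0.5466, -0.2417, 0.0357]
tool_rot: [-3.139, -0.124, 0.001]
ft_force: [-1.5, 0.9, 5.3]
grip_width: 0.0634
```

Run:
```python
from w import *
o=env.get_obs(); print(o["ft_force"],o["grip_width"],o["tcp_pos"])
rows((.5465,-.2415,.14,.077,0,4),(.597,-.0857,.14,.077,0,7),(.597,-.0857,.07,.077,0,6))
```

```text
[-1.52673691  0.88421098  5.32851848] 0.0633506831905438 [ 0.54655652 -0.24170599  0.03569977]
4 x {"gripper":0,"translation":[-0.0001, -0.0003, -0.1391],"rot":[-0.0001, 0.0002, 0.0006]}
7 x {"gripper":0,"translation":[0.0833, -0.2021, -0.1391],"rot":[-0.0001, 0.0002, 0.0006]}
6 x {"gripper":0,"translation":[0.0834, -0.2021, -0.0457],"rot":[-0.0001, 0.0002, 0.0006]}
```

Emit:
{"op": "drive_tool", "data": {
  "plan": [
    {"gripper": 0,"translation": [0,0,-0.03],"rot": [0,0,0]},
    {"gripper": 0,"translation": [0,0,-0.07],"rot": [0,0,0]},
    {"gripper": 0,"translation": [0,0,-0.11],"rot": [0,0,0]},
    {"gripper": 0,"translation": [0,0,-0.139],"rot": [0,0,0]},
    {"gripper": 0,"translation": [0.01,-0.02,-0.139],"rot": [0,0,0]},
    {"gripper": 0,"translation": [0.025,-0.06,-0.139],"rot": [0,0,0]},
    {"gripper": 0,"translation": [0.045,-0.11,-0.139],"rot": [0,0,0]},
    {"gripper": 0,"translation": [0.065,-0.16,-0.139],"rot": [0,0,0]},
    {"gripper": 0,"translation": [0.08,-0.19,-0.139],"rot": [0,0,0]},
    {"gripper": 0,"translation": [0.0833,-0.2023,-0.139],"rot": [0,0,0.0005]},
    {"gripper": 0,"translation": [0.0833,-0.2023,-0.12],"rot": [0,0,0.0005]},
    {"gripper": 0,"translation": [0.0833,-0.2023,-0.09],"rot": [0,0,0.0005]},
    {"gripper": 0,"translation": [0.0833,-0.2023,-0.065],"rot": [0,0,0.0005]},
    {"gripper": 0,"translation": [0.0833,-0.2023,-0.065],"rot": [0,0,0.0005]},
    {"gripper": 0,"translation": [0.0833,-0.2023,-0.065],"rot": [0,0,0.0005]},
    {"gripper": 0,"translation": [0.0833,-0.2023,-0.065],"rot": [0,0,0.0005]}
  ]
}}

```text
time_s: 26.2
tcp_pos: [0.5973, -0.0865, 0.0848]
tool_rot: [3.139, 0.12, 0.0]
ft_force: [0.6, -0.3, -2.2]
grip_width: 0.0634
```

Run:
```python
from w import *
o=env.get_obs(); print(o["ft_force"],o["grip_width"],o["tcp_pos"])
rows((.597,-.0856,.06,.077,0,6),(.597,-.0856,.036,.077,0,6))
```

```text
[ 0.64251749 -0.30037039 -2.20989919] 0.06338492930223433 [ 0.59727369 -0.08645667  0.08476199]
6 x {"gripper":0,"translation":[-0.0003, -0.0012, 0.033],"rot":[0.0001, -0.0001, -0.0003]}
6 x {"gripper":0,"translation":[-0.0003, -0.0012, 0.065],"rot":[0.0001, -0.0001, -0.0003]}
```

Emit:
{"op": "drive_tool", "data": {
  "plan": [
    {"gripper": 0,"translation": [0,-0.001,0],"rot": [0,0,0]},
    {"gripper": 0,"translation": [0,-0.001,0.012],"rot": [0,0,0]},
    {"gripper": 0,"translation": [0,-0.001,0.024],"rot": [0,0,0]},
    {"gripper": 0,"translation": [0,-0.001,0.036],"rot": [0,0,0]},
    {"gripper": 0,"translation": [0,-0.001,0.048],"rot": [0,0,0]},
    {"gripper": 0,"translation": [0,-0.001,0.057],"rot": [0,0,0]},
    {"gripper": 0,"translation": [0,-0.001,0.06],"rot": [0,0,0]},
    {"gripper": 0,"translation": [0,-0.001,0.06],"rot": [0,0,0]}
  ]
}}

```text
time_s: 27.0
tcp_pos: [0.597, -0.0856, 0.0391]
tool_rot: [-3.139, -0.12, 0.001]
ft_force: [-0.4, -0.8, -1.8]
grip_width: 0.0629
```

Run:
```python
from w import *
o=env.get_obs(); print(o["ft_force"],o["grip_width"],o["tcp_pos"])
rows((.597,-.0856,.036,.077,0,6),(.597,-.0856,.18,.077,0,6))
```

```text
[-0.37986938 -0.78924807 -1.816627  ] 0.06289923068106709 [ 0.59695716 -0.08562477  0.03912413]
6 x {"gripper":0,"translation":[0.0001, -0.0, 0.0042],"rot":[-0.0, 0.0002, -0.0003]}
6 x {"gripper":0,"translation":[-0.0001, -0.0, -0.1878],"rot":[-0.0, 0.0002, -0.0003]}
```

No contact with the rails.

Emit:
{"op": "drive_tool", "data": {
  "plan": [
    {"gripper": 0,"translation": [0,0,0.0042],"rot": [0,0,0]},
    {"gripper": 0,"translation": [0,0,0.0042],"rot": [0,0,0]},
    {"gripper": 0,"translation": [0,0,0.0042],"rot": [0,0,0]},
    {"gripper": 1,"translation": [0,0,0.0042],"rot": [0,0,0]},
    {"gripper": 1,"translation": [0,0,0.0042],"rot": [0,0,0]},
    {"gripper": 1,"translation": [0,0,0.0042],"rot": [0,0,0]},
    {"gripper": 1,"translation": [0,0,0.0042],"rot": [0,0,0]},
    {"gripper": 1,"translation": [0,0,0.0042],"rot": [0,0,0]},
    {"gripper": 1,"translation": [0,0,-0.03],"rot": [0,0,0]},
    {"gripper": 1,"translation": [0,0,-0.08],"rot": [0,0,0]},
    {"gripper": 1,"translation": [0,0,-0.14],"rot": [0,0,0]},
    {"gripper": 1,"translation": [0,0,-0.2],"rot": [0,0,0]},
    {"gripper": 1,"translation": [0,0,-0.2],"rot": [0,0,0]},
    {"gripper": 1,"translation": [0,0,-0.2],"rot": [0,0,0]}
  ]
}}

```text
time_s: 28.4
tcp_pos: [0.5976, -0.0858, 0.1906]
tool_rot: [3.138, 0.12, 0.004]
ft_force: [-0.4, 0.9, -0.6]
grip_width: 0.087
```

Run:
```python
from w import *
rows((.5632,.245,.2,1.67,1,16))
```

```text
16 x {"gripper":1,"translation":[-0.0121, -0.4432, -0.013],"rot":[0.0009, -0.0003, -0.5073]}
```

Emit:
{"op": "drive_tool", "data": {
  "plan": [
    {"gripper": 1,"translation": [-0.012,-0.443,-0.013],"rot": [0.001,0,-0.507]},
    {"gripper": 1,"translation": [-0.012,-0.443,-0.013],"rot": [0.001,0,-0.507]},
    {"gripper": 1,"translation": [-0.012,-0.443,-0.013],"rot": [0.001,0,-0.507]},
    {"gripper": 1,"translation": [-0.012,-0.443,-0.013],"rot": [0.001,0,-0.507]},
    {"gripper": 1,"translation": [-0.012,-0.443,-0.013],"rot": [0.001,0,-0.507]},
    {"gripper": 1,"translation": [-0.012,-0.443,-0.013],"rot": [0.001,0,-0.507]},
    {"gripper": 1,"translation": [-0.012,-0.443,-0.013],"rot": [0.001,0,-0.507]},
    {"gripper": 1,"translation": [-0.012,-0.443,-0.013],"rot": [0.001,0,-0.507]},
    {"gripper": 1,"translation": [-0.012,-0.443,-0.013],"rot": [0.001,0,-0.507]},
    {"gripper": 1,"translation": [-0.012,-0.443,-0.013],"rot": [0.001,0,-0.507]},
    {"gripper": 1,"translation": [-0.012,-0.443,-0.013],"rot": [0.001,0,-0.507]},
    {"gripper": 1,"translation": [-0.012,-0.443,-0.013],"rot": [0.001,0,-0.507]},
    {"gripper": 1,"translation": [-0.012,-0.443,-0.013],"rot": [0.001,0,-0.507]},
    {"gripper": 1,"translation": [-0.012,-0.443,-0.013],"rot": [0.001,0,-0.507]}
  ]
}}

```text
time_s: 29.8
tcp_pos: [0.5628, 0.2447, 0.199]
tool_rot: [-2.11, -2.325, 0.001]
ft_force: [-0.2, -0.0, 0.4]
grip_width: 0.0871
```

Run:
```python
from h import *
from w import rows
im={c:env.capture(c) for c in("scene","top")}
for n,w,z in(("ripe",(.548,.08),.036),("fresh",(.597,-.0856),.004)):
    m=masks(n,want=w)
    for c in m:
        p,f=fit(n,{c:m[c]},w,z,0); print(n,c,p.round(4),round(f,3))
a=np.vstack([cv2.resize(im["scene"][120:280,200:440],(600,400)),cv2.resize(im["top"][180:290,260:440],(600,367))])
cv2.imwrite("pics/c5.png",cv2.resize(a,(470,600)))
rows((.5632,.245,.15,1.67,1,6),(.5632,.245,.0935,1.67,1,6))
```

```text
ripe top [0.5498 0.081 ] 0.105
fresh scene [ 0.5936 -0.088 ] 0.149
fresh top [ 0.5973 -0.0852] 0.09
6 x {"gripper":1,"translation":[0.0002, -0.0002, 0.0667],"rot":[0.0001, -0.0003, -0.0004]}
6 x {"gripper":1,"translation":[0.0001, -0.0002, 0.1421],"rot":[0.0001, -0.0003, -0.0004]}
```

View pics/c5.png

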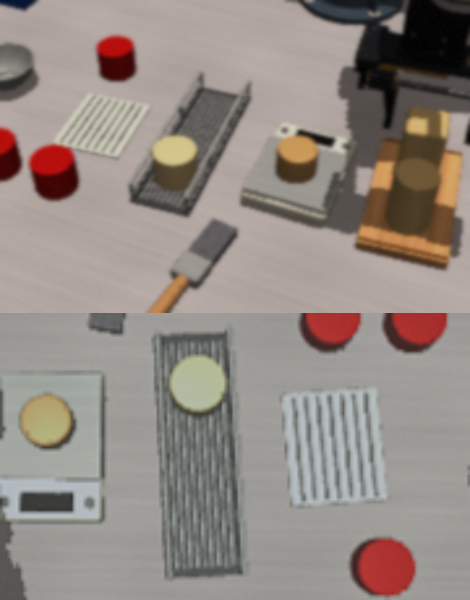

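The fresh cheese stands in the back place between the rails and the ripe one is on the pan. Next I pick up the drum.

Emit:
{"op": "drive_tool", "data": {
  "plan": [
    {"gripper": 1,"translation": [0,0,0.03],"rot": [0,0,0]},
    {"gripper": 1,"translation": [0,0,0.07],"rot": [0,0,0]},
    {"gripper": 1,"translation": [0,0,0.11],"rot": [0,0,0]},
    {"gripper": 1,"translation": [0,0,0.142],"rot": [0,0,0]},
    {"gripper": 1,"translation": [0,0,0.142],"rot": [0,0,0]},
    {"gripper": 1,"translation": [0,0,0.142],"rot": [0,0,0]},
    {"gripper": 0,"translation": [0,0,0.142],"rot": [0,0,0]},
    {"gripper": 0,"translation": [0,0,0.142],"rot": [0,0,0]},
    {"gripper": 0,"translation": [0,0,0.142],"rot": [0,0,0]},
    {"gripper": 0,"translation": [0,0,0.142],"rot": [0,0,0]},
    {"gripper": 0,"translation": [0,0,0.142],"rot": [0,0,0]},
    {"gripper": 0,"translation": [0,0,0.142],"rot": [0,0,0]},
    {"gripper": 0,"translation": [0,0,0.142],"rot": [0,0,0]}
  ],
  "force": 25
}}

```text
time_s: 31.4
tcp_pos: [0.5637, 0.2452, 0.0942]
tool_rot: [2.11, 2.327, 0.003]
ft_force: [-0.3, 1.7, 5.0]
grip_width: 0.0591
```

Run:
```python
from w import *
o=env.get_obs(); print(o["ft_force"],o["grip_width"],o["tcp_pos"])
rows((.5632,.245,.215,1.67,0,4),(.5238,-.0927,.215,1.65,0,10),(.5238,-.0927,.1,1.65,0,6))
```

```text
[-0.31224666  1.66043674  4.96988576] 0.05914665279833807 [0.56369634 0.24516042 0.09419348]
4 x {"gripper":0,"translation":[0.0, -0.0004, -0.1611],"rot":[0.0005, -0.0004, -0.0004]}
10 x {"gripper":0,"translation":[-0.4429, -0.0967, -0.1617],"rot":[0.0005, -0.0004, 0.006]}
6 x {"gripper":0,"translation":[-0.4431, -0.097, -0.0084],"rot":[0.0005, -0.0004, 0.006]}
```

Emit:
{"op": "drive_tool", "data": {
  "plan": [
    {"gripper": 0,"translation": [0,0,-0.03],"rot": [0,0,0]},
    {"gripper": 0,"translation": [0,0,-0.07],"rot": [0,0,0]},
    {"gripper": 0,"translation": [0,0,-0.12],"rot": [0,0,0]},
    {"gripper": 0,"translation": [-0.01,0,-0.16],"rot": [0,0,0]},
    {"gripper": 0,"translation": [-0.04,-0.01,-0.161],"rot": [0,0,0]},
    {"gripper": 0,"translation": [-0.08,-0.02,-0.161],"rot": [0,0,0]},
    {"gripper": 0,"translation": [-0.13,-0.03,-0.161],"rot": [0,0,0]},
    {"gripper": 0,"translation": [-0.18,-0.04,-0.161],"rot": [0,0,0]},
    {"gripper": 0,"translation": [-0.23,-0.05,-0.161],"rot": [0,0,0]},
    {"gripper": 0,"translation": [-0.28,-0.06,-0.161],"rot": [0,0,0]},
    {"gripper": 0,"translation": [-0.33,-0.07,-0.161],"rot": [0,0,0.003]},
    {"gripper": 0,"translation": [-0.38,-0.083,-0.161],"rot": [0,0,0.006]},
    {"gripper": 0,"translation": [-0.42,-0.093,-0.161],"rot": [0,0,0.006]},
    {"gripper": 0,"translation": [-0.443,-0.097,-0.161],"rot": [0,0,0.006]},
    {"gripper": 0,"translation": [-0.443,-0.097,-0.161],"rot": [0,0,0.006]},
    {"gripper": 0,"translation": [-0.443,-0.097,-0.161],"rot": [0,0,0.006]},
    {"gripper": 0,"translation": [-0.443,-0.097,-0.15],"rot": [0,0,0.006]},
    {"gripper": 0,"translation": [-0.443,-0.097,-0.12],"rot": [0,0,0.006]},
    {"gripper": 0,"translation": [-0.443,-0.097,-0.1],"rot": [0,0,0.006]},
    {"gripper": 0,"translation": [-0.443,-0.097,-0.1],"rot": [0,0,0.006]}
  ]
}}

```text
time_s: 33.4
tcp_pos: [0.5217, -0.0907, 0.1662]
tool_rot: [-2.126, -2.305, 0.001]
ft_force: [-0.7, 0.2, -3.1]
grip_width: 0.0595
```

Run:
```python
from w import *
o=env.get_obs(); print(o["ft_force"],o["grip_width"],o["tcp_pos"])
rows((.5238,-.0927,.12,1.65,0,4),(.5238,-.0927,.0803,1.65,0,6))
```

```text
[-0.74975738  0.16086917 -3.10843717] 0.05948309872325001 [ 0.52169688 -0.09072644  0.1661583 ]
4 x {"gripper":0,"translation":[-0.0031, 0.0029, 0.0615],"rot":[-0.0014, -0.0013, 0.0005]}
6 x {"gripper":0,"translation":[-0.0033, 0.0031, 0.1145],"rot":[-0.0014, -0.0013, 0.0005]}
```

Emit:
{"op": "drive_tool", "data": {
  "plan": [
    {"gripper": 0,"translation": [-0.003,0.003,0],"rot": [-0.001,-0.001,0]},
    {"gripper": 0,"translation": [-0.003,0.003,0.02],"rot": [-0.001,-0.001,0]},
    {"gripper": 0,"translation": [-0.003,0.003,0.045],"rot": [-0.001,-0.001,0]},
    {"gripper": 0,"translation": [-0.003,0.003,0.07],"rot": [-0.001,-0.001,0]},
    {"gripper": 0,"translation": [-0.003,0.003,0.09],"rot": [-0.001,-0.001,0]},
    {"gripper": 0,"translation": [-0.003,0.003,0.105],"rot": [-0.001,-0.001,0]},
    {"gripper": 0,"translation": [-0.003,0.003,0.109],"rot": [-0.001,-0.001,0]},
    {"gripper": 0,"translation": [-0.003,0.003,0.109],"rot": [-0.001,-0.001,0]},
    {"gripper": 0,"translation": [-0.003,0.003,0.109],"rot": [-0.001,-0.001,0]}
  ]
}}

```text
time_s: 34.3
tcp_pos: [0.5244, -0.0927, 0.0851]
tool_rot: [-2.13, -2.309, -0.001]
ft_force: [-0.0, -0.5, -1.9]
grip_width: 0.0593
```

Run:
```python
from w import *
o=env.get_obs(); print(o["ft_force"],o["grip_width"],o["tcp_pos"])
rows((.5238,-.0927,.0803,1.65,0,4),(.5238,-.0927,.2,1.65,0,6))
```

```text
[-0.0040978  -0.46132774 -1.92284645] 0.059341612737572456 [ 0.52441906 -0.09267661  0.08509354]
4 x {"gripper":0,"translation":[0.0, -0.0008, 0.0064],"rot":[0.0001, -0.0001, 0.0005]}
6 x {"gripper":0,"translation":[0.0001, -0.0008, -0.1532],"rot":[0.0001, -0.0001, 0.0005]}
```

Emit:
{"op": "drive_tool", "data": {
  "plan": [
    {"gripper": 0,"translation": [0,-0.0008,0.004],"rot": [0,0,0]},
    {"gripper": 0,"translation": [0,-0.0008,0.0064],"rot": [0,0,0]},
    {"gripper": 0,"translation": [0,-0.0008,0.0064],"rot": [0,0,0]},
    {"gripper": 0,"translation": [0,-0.0008,0.0064],"rot": [0,0,0]},
    {"gripper": 1,"translation": [0,-0.0008,0.0064],"rot": [0,0,0]},
    {"gripper": 1,"translation": [0,-0.0008,0.0064],"rot": [0,0,0]},
    {"gripper": 1,"translation": [0,-0.0008,0.0064],"rot": [0,0,0]},
    {"gripper": 1,"translation": [0,-0.0008,0.0064],"rot": [0,0,0]},
    {"gripper": 1,"translation": [0,-0.0008,0.0064],"rot": [0,0,0]},
    {"gripper": 1,"translation": [0,-0.0008,-0.02],"rot": [0,0,0]},
    {"gripper": 1,"translation": [0,-0.0008,-0.07],"rot": [0,0,0]},
    {"gripper": 1,"translation": [0,-0.0008,-0.153],"rot": [0,0,0]},
    {"gripper": 1,"translation": [0,-0.0008,-0.153],"rot": [0,0,0]},
    {"gripper": 1,"translation": [0,-0.0008,-0.153],"rot": [0,0,0]}
  ]
}}

```text
time_s: 35.7
tcp_pos: [0.5252, -0.0933, 0.2022]
tool_rot: [2.126, 2.306, 0.004]
ft_force: [0.2, -0.5, -0.2]
grip_width: 0.0874
```

Run:
```python
from w import *
rows((.4555,.2345,.2,1.67,1,14))
```

```text
14 x {"gripper":1,"translation":[0.4431, -0.0573, 0.0016],"rot":[0.0018, 0.0008, -0.0058]}
```

Emit:
{"op": "drive_tool", "data": {
  "plan": [
    {"gripper": 1,"translation": [0.443,-0.057,0.0],"rot": [0.002,0.001,-0.006]},
    {"gripper": 1,"translation": [0.443,-0.057,0.0],"rot": [0.002,0.001,-0.006]},
    {"gripper": 1,"translation": [0.443,-0.057,0.0],"rot": [0.002,0.001,-0.006]},
    {"gripper": 1,"translation": [0.443,-0.057,0.0],"rot": [0.002,0.001,-0.006]},
    {"gripper": 1,"translation": [0.443,-0.057,0.0],"rot": [0.002,0.001,-0.006]},
    {"gripper": 1,"translation": [0.443,-0.057,0.0],"rot": [0.002,0.001,-0.006]},
    {"gripper": 1,"translation": [0.443,-0.057,0.0],"rot": [0.002,0.001,-0.006]},
    {"gripper": 1,"translation": [0.443,-0.057,0.0],"rot": [0.002,0.001,-0.006]},
    {"gripper": 1,"translation": [0.443,-0.057,0.0],"rot": [0.002,0.001,-0.006]},
    {"gripper": 1,"translation": [0.443,-0.057,0.0],"rot": [0.002,0.001,-0.006]},
    {"gripper": 1,"translation": [0.443,-0.057,0.0],"rot": [0.002,0.001,-0.006]},
    {"gripper": 1,"translation": [0.443,-0.057,0.0],"rot": [0.002,0.001,-0.006]}
  ]
}}

```text
time_s: 36.9
tcp_pos: [0.4561, 0.2332, 0.201]
tool_rot: [-2.11, -2.326, 0.001]
ft_force: [0.3, 0.5, 0.2]
grip_width: 0.0869
```

Run:
```python
from h import *
from w import rows
for c in("scene","top"): env.capture(c)
for n,w,z in(("drum",(.5238,-.0927),.004),("fresh",(.597,-.0856),.004)):
    m=masks(n,want=w)
    for c in m:
        p,f=fit(n,{c:m[c]},w,z,0); print(n,c,p.round(4),round(f,3))
print(env.get_obs()["tcp_pos"])
rows((.4555,.2345,.0935,1.67,1,6))
```

```text
drum scene [ 0.5199 -0.0963] 0.185
drum top [ 0.5243 -0.0923] 0.118
fresh scene [ 0.5958 -0.0877] 0.079
fresh top [ 0.5958 -0.0844] 0.097
[0.45588884 0.23416545 0.20129858]
6 x {"gripper":1,"translation":[0.0004, -0.0004, 0.1437],"rot":[-0.0001, -0.0002, 0.0]}
```

The drum is back within 1 mm by both cameras: scene gives 0.5199/-0.0963 now against 0.5200/-0.0965 at the start. Next is the block.

Emit:
{"op": "drive_tool", "data": {
  "plan": [
    {"gripper": 1,"translation": [0,0,0.03],"rot": [0,0,0]},
    {"gripper": 1,"translation": [0,0,0.07],"rot": [0,0,0]},
    {"gripper": 1,"translation": [0,0,0.11],"rot": [0,0,0]},
    {"gripper": 1,"translation": [0,0,0.1435],"rot": [0,0,0]},
    {"gripper": 1,"translation": [0,0,0.1435],"rot": [0,0,0]},
    {"gripper": 1,"translation": [0,0,0.1435],"rot": [0,0,0]},
    {"gripper": 0,"translation": [0,0,0.1435],"rot": [0,0,0]},
    {"gripper": 0,"translation": [0,0,0.1435],"rot": [0,0,0]},
    {"gripper": 0,"translation": [0,0,0.1435],"rot": [0,0,0]},
    {"gripper": 0,"translation": [0,0,0.1435],"rot": [0,0,0]},
    {"gripper": 0,"translation": [0,0,0.1435],"rot": [0,0,0]},
    {"gripper": 0,"translation": [0,0,0.1435],"rot": [0,0,0]},
    {"gripper": 0,"translation": [0,0,0.1435],"rot": [0,0,0]}
  ],
  "force": 25
}}

```text
time_s: 38.5
tcp_pos: [0.4561, 0.2345, 0.0942]
tool_rot: [-2.108, -2.329, -0.002]
ft_force: [-0.9, 1.5, 6.0]
grip_width: 0.0585
```

Run:
```python
from w import *
o=env.get_obs(); print(o["ft_force"],o["grip_width"],o["tcp_pos"])
rows((.4555,.2345,.215,1.67,0,4),(.4508,-.099,.215,1.65,0,10),(.4508,-.099,.14,1.65,0,6))
```

```text
[-0.9142829   1.49762722  6.01037579] 0.05847256304939486 [0.45614619 0.23448019 0.09421651]
4 x {"gripper":0,"translation":[0.0003, -0.0008, -0.161],"rot":[0.0002, -0.0003, 0.0]}
10 x {"gripper":0,"translation":[-0.4416, -0.0511, -0.1615],"rot":[0.0002, -0.0003, 0.0064]}
6 x {"gripper":0,"translation":[-0.4417, -0.0511, -0.0615],"rot":[0.0002, -0.0003, 0.0064]}
```

Emit:
{"op": "drive_tool", "data": {
  "plan": [
    {"gripper": 0,"translation": [0,0,-0.03],"rot": [0,0,0]},
    {"gripper": 0,"translation": [0,0,-0.07],"rot": [0,0,0]},
    {"gripper": 0,"translation": [0,0,-0.12],"rot": [0,0,0]},
    {"gripper": 0,"translation": [-0.01,0,-0.16],"rot": [0,0,0]},
    {"gripper": 0,"translation": [-0.04,-0.005,-0.161],"rot": [0,0,0]},
    {"gripper": 0,"translation": [-0.08,-0.01,-0.161],"rot": [0,0,0]},
    {"gripper": 0,"translation": [-0.13,-0.015,-0.161],"rot": [0,0,0]},
    {"gripper": 0,"translation": [-0.18,-0.02,-0.161],"rot": [0,0,0]},
    {"gripper": 0,"translation": [-0.23,-0.025,-0.161],"rot": [0,0,0]},
    {"gripper": 0,"translation": [-0.28,-0.032,-0.161],"rot": [0,0,0]},
    {"gripper": 0,"translation": [-0.33,-0.038,-0.161],"rot": [0,0,0.003]},
    {"gripper": 0,"translation": [-0.38,-0.045,-0.161],"rot": [0,0,0.0064]},
    {"gripper": 0,"translation": [-0.42,-0.05,-0.161],"rot": [0,0,0.0064]},
    {"gripper": 0,"translation": [-0.4417,-0.051,-0.161],"rot": [0,0,0.0064]},
    {"gripper": 0,"translation": [-0.4417,-0.051,-0.161],"rot": [0,0,0.0064]},
    {"gripper": 0,"translation": [-0.4417,-0.051,-0.161],"rot": [0,0,0.0064]},
    {"gripper": 0,"translation": [-0.4417,-0.051,-0.15],"rot": [0,0,0.0064]},
    {"gripper": 0,"translation": [-0.4417,-0.051,-0.12],"rot": [0,0,0.0064]},
    {"gripper": 0,"translation": [-0.4417,-0.051,-0.1],"rot": [0,0,0.0064]},
    {"gripper": 0,"translation": [-0.4417,-0.051,-0.1],"rot": [0,0,0.0064]}
  ]
}}

```text
time_s: 40.5
tcp_pos: [0.449, -0.0971, 0.1668]
tool_rot: [-2.126, -2.305, 0.001]
ft_force: [-0.8, 1.1, -2.9]
grip_width: 0.0584
```

Run:
```python
from w import *
o=env.get_obs(); print(o["ft_force"],o["grip_width"],o["tcp_pos"])
rows((.4508,-.099,.085,1.65,0,4))
```

```text
[-0.80864069  1.13934205 -2.90754246] 0.058357843238898664 [ 0.44900387 -0.09707423  0.16675326]
4 x {"gripper":0,"translation":[-0.0032, 0.0027, 0.109],"rot":[-0.0015, -0.0014, 0.0005]}
```

Emit:
{"op": "drive_tool", "data": {
  "plan": [
    {"gripper": 0,"translation": [-0.003,0.002,0],"rot": [-0.001,-0.001,0]},
    {"gripper": 0,"translation": [-0.003,0.002,0.02],"rot": [-0.001,-0.001,0]},
    {"gripper": 0,"translation": [-0.003,0.002,0.045],"rot": [-0.001,-0.001,0]},
    {"gripper": 0,"translation": [-0.003,0.002,0.07],"rot": [-0.001,-0.001,0]},
    {"gripper": 0,"translation": [-0.003,0.002,0.09],"rot": [-0.001,-0.001,0]},
    {"gripper": 0,"translation": [-0.003,0.002,0.105],"rot": [-0.001,-0.001,0]},
    {"gripper": 0,"translation": [-0.003,0.002,0.109],"rot": [-0.001,-0.001,0]},
    {"gripper": 0,"translation": [-0.003,0.002,0.109],"rot": [-0.001,-0.001,0]},
    {"gripper": 0,"translation": [-0.003,0.002,0.109],"rot": [-0.001,-0.001,0]}
  ]
}}

```text
time_s: 41.4
tcp_pos: [0.4508, -0.099, 0.0855]
tool_rot: [-2.129, -2.309, -0.0]
ft_force: [-0.7, 0.6, -2.2]
grip_width: 0.0577
```

Run:
```python
from w import *
o=env.get_obs(); print(o["ft_force"],o["grip_width"],o["tcp_pos"])
rows((.4506,-.099,.0803,1.65,0,4),(.4506,-.099,.2,1.65,0,6))
```

```text
[-0.70819623  0.61327628 -2.18939529] 0.057667504433768606 [ 0.45080869 -0.09902304  0.08554536]
4 x {"gripper":0,"translation":[0.0001, -0.0003, 0.007],"rot":[-0.0001, -0.0001, 0.0006]}
6 x {"gripper":0,"translation":[0.0001, -0.0003, -0.1526],"rot":[-0.0001, -0.0001, 0.0006]}
```

Emit:
{"op": "drive_tool", "data": {
  "plan": [
    {"gripper": 0,"translation": [0,0,0.004],"rot": [0,0,0]},
    {"gripper": 0,"translation": [0,0,0.007],"rot": [0,0,0]},
    {"gripper": 0,"translation": [0,0,0.007],"rot": [0,0,0]},
    {"gripper": 0,"translation": [0,0,0.007],"rot": [0,0,0]},
    {"gripper": 1,"translation": [0,0,0.007],"rot": [0,0,0]},
    {"gripper": 1,"translation": [0,0,0.007],"rot": [0,0,0]},
    {"gripper": 1,"translation": [0,0,0.007],"rot": [0,0,0]},
    {"gripper": 1,"translation": [0,0,0.007],"rot": [0,0,0]},
    {"gripper": 1,"translation": [0,0,0.007],"rot": [0,0,0]},
    {"gripper": 1,"translation": [0,0,-0.02],"rot": [0,0,0]},
    {"gripper": 1,"translation": [0,0,-0.07],"rot": [0,0,0]},
    {"gripper": 1,"translation": [0,0,-0.153],"rot": [0,0,0]},
    {"gripper": 1,"translation": [0,0,-0.2],"rot": [0,0,0]},
    {"gripper": 1,"translation": [0.35,0,-0.2],"rot": [0,0,0]},
    {"gripper": 1,"translation": [0.35,0,-0.2],"rot": [0,0,0]},
    {"gripper": 1,"translation": [0.35,0,-0.2],"rot": [0,0,0]},
    {"gripper": 1,"translation": [0.35,0,-0.2],"rot": [0,0,0]},
    {"gripper": 1,"translation": [0.35,0,-0.2],"rot": [0,0,0]},
    {"gripper": 1,"translation": [0.35,0,-0.2],"rot": [0,0,0]},
    {"gripper": 1,"translation": [0.35,0,-0.2],"rot": [0,0,0]}
  ]
}}

```text
time_s: 43.4
tcp_pos: [0.4289, 0.1641, 0.2356]
tool_rot: [-2.124, -2.314, 0.0]
ft_force: [1.1, -0.1, -0.3]
grip_width: 0.0872
```

Run:
```python
from h import *
im={c:env.capture(c) for c in("scene","top")}
for n,w,z in(("block",(.4505,-.099),.004),("drum",(.5238,-.0927),.004),("fresh",(.597,-.0856),.004),("ripe",(.548,.08),.036)):
    m=masks(n,want=w)
    for c in m:
        p,f=fit(n,{c:m[c]},w,z,None if n=="block" else 0); print(n,c,p.round(4),round(f,3))
a=np.vstack([cv2.resize(im["scene"][120:280,200:440],(600,400)),cv2.resize(im["top"][180:290,260:440],(600,367))])
cv2.imwrite("pics/c6.png",cv2.resize(a,(470,600)))
o=env.get_obs(); print(o["tcp_pos"],o["time_s"])
```

```text
block scene [ 0.4436 -0.1017  0.1908] 0.321
block top [ 0.451  -0.0985  0.1244] 0.045
drum scene [ 0.5139 -0.1003] 0.265
drum top [ 0.5222 -0.0931] 0.078
fresh scene [ 0.5961 -0.0874] 0.075
fresh top [ 0.5965 -0.0844] 0.169
ripe scene [0.5482 0.0781] 0.078
ripe top [0.549  0.0802] 0.158
[0.4298062  0.16177686 0.23563881] 43.9
```

View pics/c6.png

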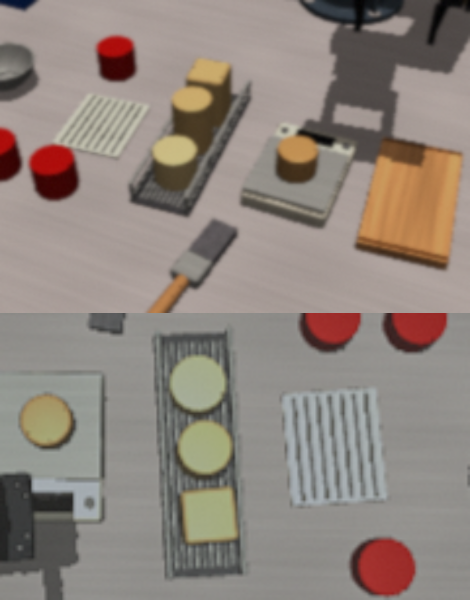

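All four cheeses are upright in their places, and the gripper is clear of everything. Handing in.

```bash
python3 -c "
from cell import env
print(env.hand_in())"
```

```text
the job is handed in; nothing more can be done
None
```

The job is done and handed in at about 44 s of the 134 s allowed; no verdict was reported. I moved the block and drum onto the board, set the ripe cheese on the scale's pan, and put the fresh cheese in the back place of the lane. Then I returned the drum to the middle place and the block to the front.

In the last pictures all four cheeses stand upright, the gripper is open and clear, and the brush looks unmoved. The jar and bowl showed no movement in earlier pictures and nothing went near them; I did not measure any of the three.

| Cheese | Last top-camera check |
|---|---|
| Block | within about 1 mm of where it started |
| Drum | within about 2 mm of where it started |
| Fresh | within about 2 mm of the back place |
| Ripe | about 1 mm from the centre of the pan |

**Disagreement between cameras:** The scene camera reads about 2–4 mm lower in x and y than the top camera on most things. It is further off for the block and drum, whose masks are partly hidden there, by up to about 8 mm. I went by the top camera, which matched the arm's own poses.

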